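# Ready the hot-water machine for descaling

## Task

Get the hot-water machine on the side table ready for descaling. First unscrew the ribbed cap of its water tank (anticlockwise, several twists), lift it off and lay it on the bare table top; then pull the spent white filter cartridge out of the filler neck by its tab and drop it into the wicker tray, then drop every descaling tablet that lies on the table through the neck into the drained tank. Last of all turn the dial until its white pointer line stands at the long white bar (the descaling mark, past the dots). Leave the cap off for filling, and leave the mug in front and the card case where they stand.

Things in the scene. Friction and masses are not known exactly. Their poses are not given: they have to be found in the camera images.
- machine: counter-top hot-water machine, fixed, 200 (x) x 270 (y) x 170 mm high; origin at the centre of its underside, -x is its front, +y its left, z up. Flat top 170 mm up. Right half (y -135 to 0 mm): drained clear tank, inner floor 22 mm up, under a 14 mm top plate; filler neck on top, axis at x -30, y -67.5 mm. Left half: spout in front, dial on top, axis at x -20, y +68.5 mm, 28 mm high
- tank_mouth (a point): centre of the filler neck's mouth, level with its rim, 20 mm above the machine's top; the opening is 43 mm across, the neck 48 mm outside (54 mm over the thread); axes as the machine's
- tank_cap: ribbed black screw cap of the tank, 62 mm across, 43 mm high, open below, 60 g; origin at the centre of its underside, z up. When home its edge rests on the machine's top. Unscrews anticlockwise from above, over a small detent at 0.3 rad (0.2 N m), rising 14 mm a turn; 5.1 rad from home the thread lets go and it lifts straight off. Axial play 1.5 mm. It hides the filter's tab
- filter: spent white filter cartridge hanging upright in the neck (under the cap), 50 g: round body 28 mm across, z -60 to 0; cross of thin arms 46.5 mm across resting on the neck's rim, z 0 to 3; on it a tab 24 mm long (x), 10 mm thick (y), z 3 to 16.5 mm, to pinch across the 10 mm. Origin on the axis, underside of the cross; z up
- tablet0: descaling tablet, a flat white block with a blue-grey upper layer, 26 (x) x 20 (y) x 12 mm (z), 15 g, lying flat on the table in front of the machine; origin at the centre of its underside. There are two to four of them; absent ones read None from the start
- tablet1: descaling tablet, a flat white block with a blue-grey upper layer, 26 (x) x 20 (y) x 12 mm (z), 15 g, lying flat on the table in front of the machine; origin at the centre of its underside. There are two to four of them; absent ones read None from the start
- tablet2: descaling tablet, a flat white block with a blue-grey upper layer, 26 (x) x 20 (y) x 12 mm (z), 15 g, lying flat on the table in front of the machine; origin at the centre of its underside. There are two to four of them; absent ones read None from the start
- tablet3: descaling tablet, a flat white block with a blue-grey upper layer, 26 (x) x 20 (y) x 12 mm (z), 15 g, lying flat on the table in front of the machine; origin at the centre of its underside. There are two to four of them; absent ones read None from the start
- wicker_tray: oval wicker tray, fixed, at the right, 391 mm long (its y, roughly along the robot's x) x 222 mm wide (its x), walls 120 mm high, handle loops at the ends up to 153 mm; origin at the centre of its underside. Clear inside: x +-80, y +-145 mm, floor 12 mm up; a few discarded things lie at its far (-y) end
- dial (a joint): angle of the dial in rad, 0 to 2.9, growing clockwise seen from above; at 0 the pointer is along the machine's +y (left), at pi/2 along its +x (away). White dots at 0, 0.6, 1.2 and 1.8; the long white bar, the descaling mark, at 2.4. Starts between 0 and 1.2, turns with light friction and stays where it is left
- dial_grip (a point): on the dial's axis, 20 mm above the machine's top, where to pinch its bar: 42 mm long (along the point's y; the pointer line is at the +y end), 12 mm thick, standing from 9 to 28 mm above the machine's top over a disc 48 mm across. It turns with the dial
- white_mug: white mug, 78 mm across without the handle, 102 mm high, on the table to the left; bystander; origin near the centre of its underside
- card_case: grey memory-card case, 55 x 85 x 12 mm, flat on the table near the robot, right of the tablets; bystander; origin at the centre of its underside

How it is judged:
On the way, in this order (a step that is already met when the one before it is completed fails the run):
1. the screw cap is off and lies released on the table (height (world z) of tank_cap between -0.02 and 0.06 m and contact force between the fingers and tank_cap below 0.5 N and linear speed of tank_cap below 0.03 m/s and (x of tank_cap in the frame of wicker_tray above 0.125 m or x of tank_cap in the frame of wicker_tray below -0.125 m or y of tank_cap in the frame of wicker_tray above 0.19 m or y of tank_cap in the frame of wicker_tray below -0.19 m) and horizontal distance between tank_cap and machine above 0.1 m), for 0.2 s.
2. the spent filter lies released in the wicker tray (x of filter in the frame of wicker_tray between -0.105 and 0.105 m and y of filter in the frame of wicker_tray between -0.17 and 0.17 m and height (world z) of filter between 0 and 0.115 m and contact force between the fingers and filter below 0.5 N and linear speed of filter below 0.03 m/s), for 0.2 s.
3. every tablet is in the tank (x of tablet0 in the frame of machine between -0.1 and 0.1 m and y of tablet0 in the frame of machine between -0.135 and 0 m and z of tablet0 in the frame of machine between 0.01 and 0.15 m and linear speed of each of tablet0, tablet1, tablet2, tablet3 below 0.05 m/s and x of tablet1 in the frame of machine between -0.1 and 0.1 m and y of tablet1 in the frame of machine between -0.135 and 0 m and z of tablet1 in the frame of machine between 0.01 and 0.15 m and x of tablet2 in the frame of machine between -0.1 and 0.1 m and y of tablet2 in the frame of machine between -0.135 and 0 m and z of tablet2 in the frame of machine between 0.01 and 0.15 m and x of tablet3 in the frame of machine between -0.1 and 0.1 m and y of tablet3 in the frame of machine between -0.135 and 0 m and z of tablet3 in the frame of machine between 0.01 and 0.15 m), for 0.2 s.
4. the dial points at the descaling mark and is released (value of joint dial between 2.28 and 2.52 rad and contact force between the fingers and dial below 0.5 N), for 0.2 s.
At the end, for the whole second after the job is handed in: The cap lies still on the bare table top (its origin lower than 60 mm, not in the tray and not on the machine); the filter lies still inside the wicker tray, below its rim (115 mm); every tablet present is inside the tank, under its top plate; the dial stands within 0.12 rad of 2.4; nothing is held (all of step 1 and all of step 2 and all of step 3 and all of step 4); the robot touches nothing.
It fails at once if the front mug or the card case shoved more than 60 mm away (distance of any of white_mug, card_case from where it was at the start of the episode above 0.06 m).
It fails at once if the front mug tipped over (angle between white_mug's own z axis and vertical above 0.6 rad).
Of tablet0, tablet1, tablet2, tablet3 only 2 to 4 are there at a start; the rules pass over those that are not, and their reading is None.
At some moment in a run one of tablet0, tablet1, tablet2, tablet3 may be knocked a few centimetres aside while the robot is not near it.
Once in a run the grip may slacken for a moment while it holds something.
It also fails if it takes over 210 s, if anything falls off the work surface, if the arm or the gripper's body presses on something with over 40 N, if the wrist force passes 120 N, or if a joint passes its speed limit or range.

## Robot

A 6-joint arm with a two-finger parallel gripper is mounted at the origin on a cart in front of the work surface, level with it; the furniture and walls round the work are solid. World frame = base frame: x ahead of the robot, y to its left, z up, the work surface at z = 0. Lengths are in m, angles in rad, forces in N, time in s.
With the tool pointing down it reaches from about 0.35 to 0.975 m from the base axis. Payload 4.9 kg.
Tool frame: the origin (TCP) lies midway between the tips of the shut fingers; the grasp point (between the pads) lies 19 mm behind it (ctrl.tcp_to_grasp is the distance from the TCP to the grasp point, in m); z points along the fingers, y is the line along which they close (so a half turn about z gives the same grasp; the last joint's range is limited). The gripper opens to 85 mm and grips with 20 to 120 N. Pads are 22 mm wide; open, the fingers measure 114 mm over their backs; the gripper's body (76 mm by 85 mm) begins 54 mm behind the grasp point. The pads swing forward as they close: fully open they stand 13 mm farther back than shut.
Start: joints at [-0.119, 0.053, 1.613, -0, 1.476, -0.119], TCP at [0.625, 0, 0.231] pointing down, gripper open.
Joint ranges: [-3.01, 3.01], [-1.01, 2.22], [0.06, 2.58], [-1.02, 4.17], [0.09, 2.62], [-3.14, 3.14]. Speed limits (rad/s): [2.57, 2.57, 3.14, 3.14, 3.14, 3.14].

## Interface

Orientations are given as a rotation vector (axis times angle).
In Python, from station import ctrl, vision, workorder gives the robot as it stands (ctrl), with the cameras (vision) and the job (workorder).
- The arm moves only by the tool step_hand, called after "Request:" as name(argument=value, ...), one argument or row to a line, values as JSON. Schema: {"type":"object","properties":{"deltas":{"type":"array","items":{"type":"array","items":{"type":"array","items":{"type":"number"},"minItems":7,"maxItems":7},"minItems":1,"maxItems":20},"minItems":1,"maxItems":1},"clamp_n":{"type":"number"},"only":{"type":"string"},"quiet":{"type":"boolean"},"lines":{"type":"string"}},"required":["deltas"],"additionalProperties":false}. deltas is a list that holds a single list of rows (three levels of brackets), with 1 to 20 rows, each of 7 numbers: the finger opening in m, then dx, dy, dz in shares of 0.4 m (1.0 is 0.4 m), then a rotation vector rx, ry, rz in a scale on which 1.0 is pi rad; each row is the pose to reach, as a shift and turn from the pose commanded when the call began, along the tool's axes at that moment; what a row does not reach only later rows make up. A row lasts 1/12 s, in which the tool goes at most 0.0417 m and 0.125 rad, less where a joint would pass 70% of its speed; a pose out of reach is approached as far as the arm can. The fingers move at their own pace and stop on an object; clamp_n is the grip in N (left out, the last holds). Time passes only in rows, so rows that do not move let the fingers close. The tool returns the time, the measured TCP pose, the force, the opening and the grip force at its end. only (a regular expression) keeps the lines of the reply that match it, lines (a string "A,B") keeps lines A to B, and quiet returns only ok. Shift and turn numbers lie between -1 and 1, and a call with a number outside is refused. Input that does not fit is refused with a message, and nothing moves.
- ctrl.get_obs(): the state, without advancing time (a new reading comes with each control period).
- vision.get_image(name): name is "scene" or "side" or "wrist"; returns the picture (400x640x3 uint8, red, green, blue); there is no depth.
- vision.camera_params(name): a dict with "fx", "fy", "cx", "cy" (pixels), "k1" (the pictures are not rectified: a ray, as slopes to the right and down, at radius r is drawn at 1 + k1 r^2 times it, then the intrinsics apply), "T" (4x4, takes a point from camera to world coordinates); the wrist camera has in their place "tool_from_camera" (4x4, takes a point from camera to tool coordinates, whose origin is the TCP and whose axes are the flange's). Camera axes: x right, y down, z forward; pixel columns grow to the right and rows downward; lengths in m; the calibration is good to about 2 mm. A picture is of the moment at which its call begins: read the wrist's pose just before it. camera_params takes no time and is no camera call.
- workorder.finish_job(): hands the job in; it is judged then, once.
The state is a dict: "t": time; "q": joint angles; "dq": joint speeds; "effort": joint torques, N m; "tool_pos": TCP position; "tool_rot": TCP orientation; "contact_force": force on the tool from outside, world axes, zero at the start; "wrist_torque": the same for the moment, N m; "opening": finger opening in m; "grip_force": force on a finger pad.
Only numpy, scipy, OpenCV 4.12 (cv2) and the standard library are available. Lean on these libraries where they do the work, as an engineer would, in place of code of your own. Each camera call takes 0.05 s, during which the arm holds its last target. There are 200 camera calls.

## Working session

There is one attempt and no reset: what is moved stays moved. The work goes in short steps, Python scripts to look and compute and a tool call to move; the robot and the scene stay as the last step left them, time stands still between calls to the robot, and variables do not carry over. Pictures are saved under pics/ and viewed, at most 14 in all, crops included, and the job is handed in when it is done.

```bash
ls; mkdir -p pics; cat > h.py <<'E'
import numpy as np, cv2
from station import ctrl, vision, workorder
from scipy.spatial.transform import Rotation as R
def snap(n,f):
    o=ctrl.get_obs(); im=vision.get_image(n); cv2.imwrite('pics/'+f,im[:,:,::-1]); 
    T=np.eye(4);T[:3,:3]=R.from_rotvec(o['tool_rot']).as_matrix();T[:3,3]=o['tool_pos']
    np.save('pics/'+f+'.npy',T); return im
def camT(n,f=None):
    p=vision.camera_params(n)
    return p,(np.load('pics/'+f+'.npy')@np.array(p['tool_from_camera']) if n=='wrist' else np.array(p['T']))
def ray(n,uv,f=None):
    p,T=camT(n,f)
    K=np.array([[p['fx'],0,p['cx']],[0,p['fy'],p['cy']],[0,0,1.]])
    d=np.array([(uv[0]-p['cx'])/p['fx'],(uv[1]-p['cy'])/p['fy']]);s=d.copy()
    for _ in range(20): s=d/(1+p['k1']*(s@s))
    return T[:3,3],T[:3,:3]@np.array([s[0],s[1],1])
def onz(n,uv,z,f=None):
    o,d=ray(n,uv,f); return o+d*(z-o[2])/d[2]
def tri(*rs):
    A=np.zeros((3,3));b=np.zeros(3)
    for o,d in rs:
        d=d/np.linalg.norm(d);P=np.eye(3)-np.outer(d,d);A+=P;b+=P@o
    x=np.linalg.solve(A,b); return x,[float(np.linalg.norm(np.cross(x-o,d/np.linalg.norm(d)))) for o,d in rs]
def proj(n,X,f=None):
    p,T=camT(n,f);c=np.linalg.inv(T)@np.append(X,1);s=c[:2]/c[2];s=s*(1+p['k1']*(s@s))
    return s[0]*p['fx']+p['cx'],s[1]*p['fy']+p['cy']
E
python3 - <<'E'
from h import *
np.set_printoptions(precision=3,suppress=True)
for n in('scene','side','wrist'):
    snap(n,n+'0.png'); p,T=camT(n,n+'0.png'); print(n,p['fx'],p['k1'],T)
o=ctrl.get_obs();print(o)
E
```

```text
pics
station.py
scene 403.41409104724863 -0.030200412731151618 [[-0.767 -0.398  0.504 -0.006]
 [-0.642  0.464 -0.61   0.758]
 [ 0.009 -0.791 -0.611  0.829]
 [ 0.     0.     0.     1.   ]]
side 467.4066264420818 -0.015831134197574332 [[-0.115 -0.88   0.461 -0.218]
 [-0.993  0.108 -0.041  0.13 ]
 [-0.014 -0.462 -0.887  1.583]
 [ 0.     0.     0.     1.   ]]
wrist 289.3980916684763 -0.0416449511308406 [[ 1.     0.001 -0.001  0.626]
 [ 0.    -0.958 -0.286  0.072]
 [-0.002  0.286 -0.958  0.374]
 [ 0.     0.     0.     1.   ]]
{'t': 0.15, 'q': array([-0.119,  0.053,  1.614, -0.   ,  1.476, -0.119]), 'dq': array([ 0.   , -0.002, -0.005,  0.002,  0.   ,  0.   ]), 'effort': array([  0.001, -39.424, -37.072,  -0.   ,   0.005,   0.   ]), 'tool_pos': array([0.625, 0.   , 0.23 ]), 'tool_rot': array([-2.22 , -2.221,  0.002]), 'contact_force': array([ 0.761, -0.757,  0.77 ]), 'wrist_torque': array([ 0.007,  0.023, -0.03 ]), 'grip_force': 0.0, 'opening': 0.08546909952852644}
```

View pics/scene0.png

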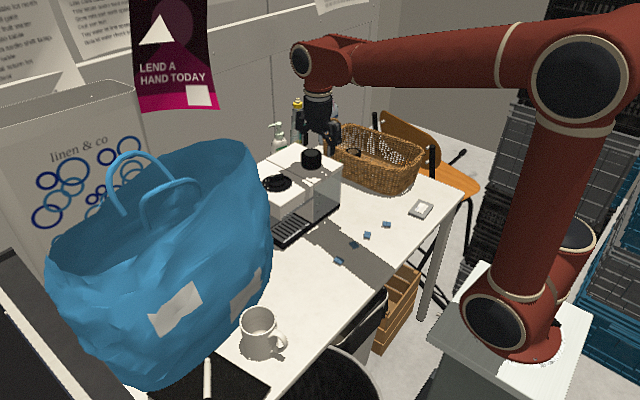

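View pics/side0.png

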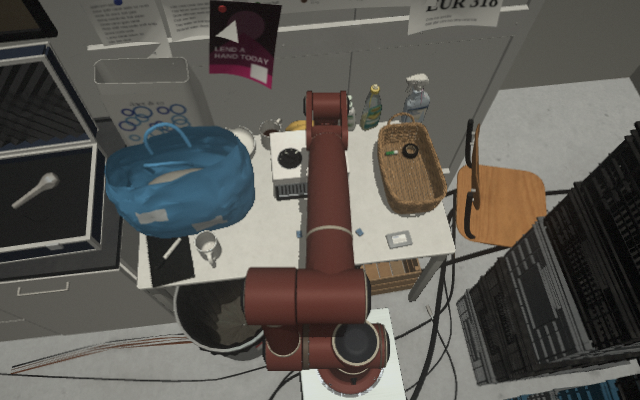

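The rows are not in the units I measure in: shifts go in shares of 0.4 m and turns go in shares of pi rad. I convert before sending: -0.2 m / 0.4 = -0.5, -0.04 m / 0.4 = -0.1.

Request:
step_hand(
  deltas=[
    [[0.085,0,0,-0.1,0,0,0],[0.085,0,0,-0.2,0,0,0],[0.085,0,0,-0.3,0,0,0],[0.085,0,0,-0.4,0,0,0],[0.085,0,0,-0.5,0,0,0],[0.085,0,0,-0.5,0,0,0]],
  ],
)

```text
t: 0.65
tool_pos: [0.6265, -0.0002, 0.4425]
tool_rot: [2.213, 2.213, 0.015]
contact_force: [0.3, 0.4, 2.0]
opening: 0.0853
grip_force: 0.0
```

```bash
python3 - <<'E'
from h import *
s=cv2.imread('pics/scene0.png'); w=snap('wrist','w1.png')
cv2.imwrite('pics/c0.png',cv2.resize(s[120:300,230:480],None,fx=3,fy=3,interpolation=cv2.INTER_CUBIC))
E
```

```text
(no output)
```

View pics/w1.png

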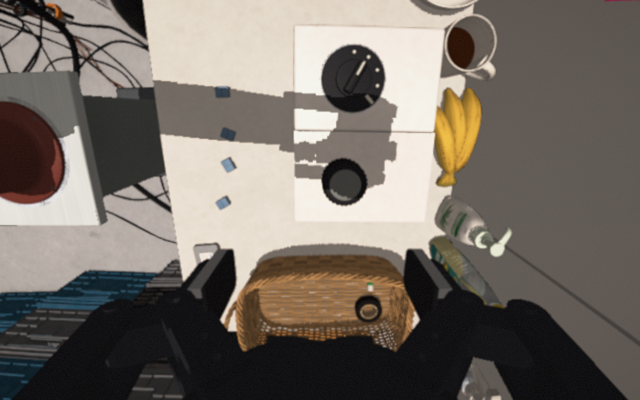

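View pics/c0.png

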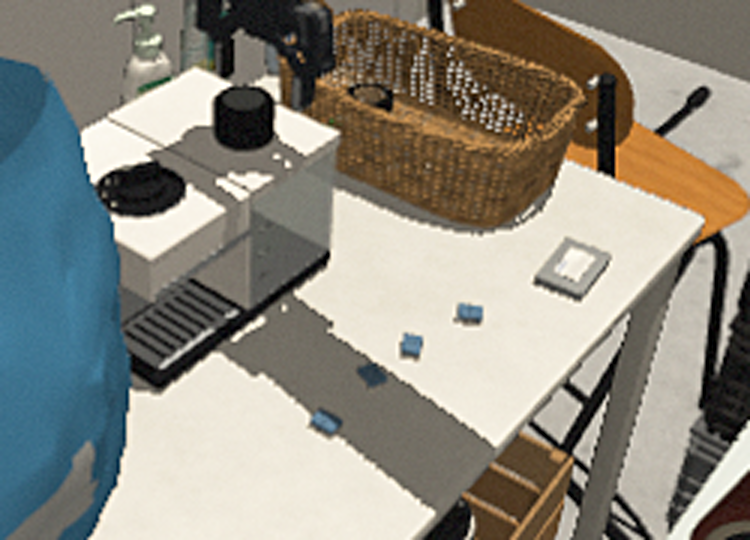

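```bash
python3 - <<'E'
from h import *
np.set_printoptions(precision=4,suppress=True)
c=lambda u,v:(230+(u-1)/3,120+(v-1)/3)
f='w1.png'
for nm,w,s,z in [('cap',(347,180.5),(244,103),.213),('corner',(294,221),(340,130),.17),('t',(223,91),(325,420),.012),('t',(228,134),(372,373),.012),('t',(228,164),(411,344),.012),('t',(223,202),(470,312),.012)]:
    print(nm,tri(ray('wrist',w,f),ray('scene',c(*s))),onz('wrist',w,z,f))
P=[onz('wrist',w,.17,f) for w in[(294,25),(443,29),(433,221),(294,221)]]
print(np.array(P)); print('ctr',np.mean(P,0)); print('dialdisc',onz('wrist',(352,78),.175,f))
print('tray',[onz('wrist',w,.012,f) for w in [(265,320),(390,318)]],[onz('wrist',w,.12,f)for w in[(240,280),(410,277)]])
im=cv2.imread('pics/w1.png')[10:235,190:450]
cv2.imwrite('pics/c1.png',cv2.resize(im,None,fx=3,fy=2.6,interpolation=cv2.INTER_CUBIC))
print(ctrl.get_obs()['tool_pos'],ctrl.get_obs()['tool_rot'])
E
```

```text
cap (array([ 0.6661, -0.0172,  0.2049]), [0.003459936787693682, 0.0034599367876937156]) [ 0.6676 -0.0129  0.213 ]
corner (array([ 0.593 , -0.0856,  0.1712]), [6.975065435818744e-05, 6.975065435827509e-05]) [ 0.5929 -0.086   0.17  ]
t (array([0.4517, 0.1131, 0.0067]), [0.0011666110460354798, 0.0011666110460355128]) [0.4542 0.1135 0.012 ]
t (array([0.4549, 0.0335, 0.0068]), [0.0008009934332789635, 0.000800993433278912]) [0.457  0.0345 0.012 ]
t (array([ 0.4497, -0.0257,  0.0065]), [0.0008214599955546256, 0.0008214599955546211]) [ 0.452  -0.0242  0.012 ]
t (array([ 0.4314, -0.1064,  0.0055]), [0.0011590856380514281, 0.0011590856380514455]) [ 0.4345 -0.1035  0.012 ]
[[ 0.5992  0.1825  0.17  ]
 [ 0.7935  0.1802  0.17  ]
 [ 0.8085 -0.0875  0.17  ]
 [ 0.5929 -0.086   0.17  ]]
ctr [0.6985 0.0473 0.17  ]
dialdisc [0.675  0.1178 0.175 ]
tray [array([ 0.5048, -0.3978,  0.012 ]), array([ 0.8036, -0.3963,  0.012 ])] [array([ 0.4868, -0.2204,  0.12  ]), array([ 0.8005, -0.2173,  0.12  ])]
[ 0.6262 -0.0001  0.4384] [2.2152 2.2153 0.0108]
```

View pics/c1.png

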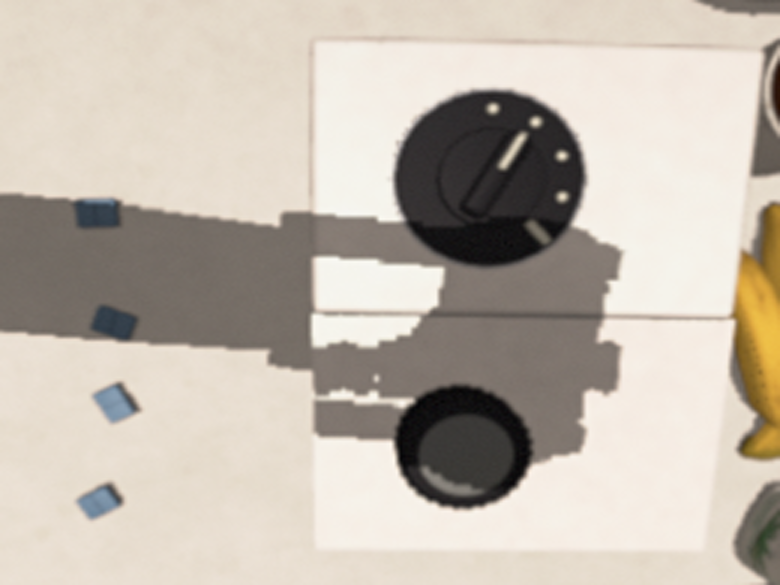

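Scaled: 0.08 m / 0.4 = 0.2, 0.04 m / 0.4 = 0.1.

Request:
step_hand(
  deltas=[
    [[0.085,-0.025,0.05,0.0875,0,0,0],[0.085,-0.05,0.1,0.175,0,0,0],[0.085,-0.05,0.1,0.2,0,0,0],[0.085,-0.05,0.1,0.2,0,0,0],[0.085,-0.05,0.1,0.2,0,0,0],[0.085,-0.05,0.1,0.2,0,0,0]],
  ],
)

```text
t: 1.2
tool_pos: [0.665, -0.0197, 0.3532]
tool_rot: [2.22, 2.221, 0.002]
contact_force: [1.0, -0.1, 0.3]
opening: 0.0853
grip_force: 0.0
```

```bash
python3 - <<'E'
from h import *
w=snap('wrist','w2.png');print(np.load('pics/w2.png.npy'),ctrl.get_obs()['q'])
cv2.imwrite('pics/c2.png',cv2.resize(cv2.imread('pics/w2.png')[0:260,170:490],None,fx=2.3,fy=2.3,interpolation=cv2.INTER_CUBIC))
E
```

```text
[[-3.68534910e-04  9.99997367e-01  2.26502780e-03  6.64995525e-01]
 [ 9.99999915e-01  3.68949123e-04 -1.82458220e-04 -1.96676512e-02]
 [-1.83293420e-04  2.26496036e-03 -9.99997418e-01  3.53215783e-01]
 [ 0.00000000e+00  0.00000000e+00  0.00000000e+00  1.00000000e+00]] [-1.41336336e-01  1.02296696e-01  1.35899169e+00  9.50023632e-05
  1.67640656e+00 -1.41719978e-01]
```

View pics/c2.png

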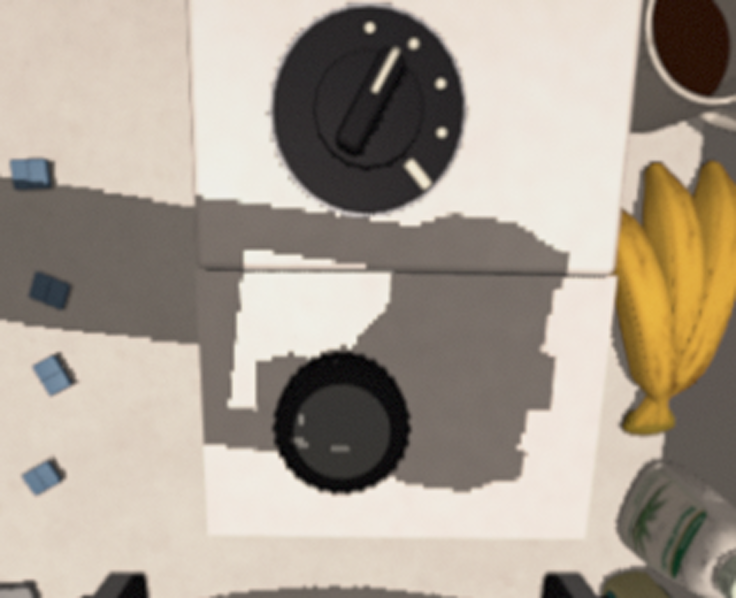

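```bash
cat >> h.py <<'E'
def loc(n,f,s,ou,ov,uv): return ((uv[0]+.5)/s-.5+ou,(uv[1]+.5)/s-.5+ov)
E
python3 - <<'E'
from h import *
np.set_printoptions(precision=4,suppress=True)
f='w2.png';c=lambda *a:loc(0,0,2.3,170,0,a)
for n,a,z in[('FR',(209,537),.17),('FM',(205,268),.17),('BM',(613,275),.17),('BR',(585,540),.17),('capTop',(342,424),.213),('captopEllL',(300,424),.213),('captopR',(388,424),.213),('barend+',(398,50),.198),('barend-',(350,150),.198),('capPlateC',(369,110),.172),
 ('markin',(408,163),.17),('markout',(426,185),.17),('d0',(369,27),.17),('d1.8',(442,132),.17)]:
    print(n,onz('wrist',c(*a),z,f))
for a in [(33,173),(50,290),(54,374),(43,476)]: print('tab',onz('wrist',c(*a),.012,f))
E
```

```text
FR [ 0.5945 -0.0872  0.17  ]
FM [0.6004 0.0503 0.17  ]
BM [0.7948 0.0477 0.17  ]
BR [ 0.7952 -0.0892  0.17  ]
capTop [ 0.6653 -0.0153  0.213 ]
captopEllL [ 0.6469 -0.0153  0.213 ]
captopR [ 0.6854 -0.0153  0.213 ]
barend+ [0.6878 0.1354 0.198 ]
barend- [0.6686 0.0978 0.198 ]
capPlateC [0.6773 0.1184 0.172 ]
markin [0.6954 0.0966 0.17  ]
markout [0.7039 0.0872 0.17  ]
d0 [0.6771 0.1522 0.17  ]
d1.8 [0.7104 0.1098 0.17  ]
tab [0.4541 0.113  0.012 ]
tab [0.4571 0.0349 0.012 ]
tab [ 0.4529 -0.0254  0.012 ]
tab [ 0.4345 -0.1044  0.012 ]
```

Scaled: 0.002 m / 0.4 = 0.005, 0.001 m / 0.4 = 0.0025, 2.4 rad / 3.1416 = 0.7639.

Request:
step_hand(
  deltas=[
    [[0.085,0.005,0.0025,0,0,0,0.7639],[0.085,0.005,0.0025,0,0,0,0.7639],[0.085,0.005,0.0025,0,0,0,0.7639],[0.085,0.005,0.0025,0,0,0,0.7639],[0.085,0.005,0.0025,0,0,0,0.7639],[0.085,0.005,0.0025,0,0,0,0.7639],[0.085,0.005,0.0025,0,0,0,0.7639],[0.085,0.005,0.0025,0,0,0,0.7639],[0.085,0.005,0.0025,0,0,0,0.7639],[0.085,0.005,0.0025,0,0,0,0.7639],[0.085,0.005,0.0025,0,0,0,0.7639],[0.085,0.005,0.0025,0,0,0,0.7639],[0.085,0.005,0.0025,0,0,0,0.7639],[0.085,0.005,0.0025,0,0,0,0.7639],[0.085,0.005,0.0025,0,0,0,0.7639],[0.085,0.005,0.0025,0,0,0,0.7639],[0.085,0.005,0.0025,0,0,0,0.7639],[0.085,0.005,0.0025,0,0,0,0.7639],[0.085,0.005,0.0025,0,0,0,0.7639],[0.085,0.005,0.0025,0,0,0,0.7639]],
  ],
  clamp_n=40,
)

```text
t: 2.92
tool_pos: [0.6663, -0.0177, 0.3544]
tool_rot: [-2.873, 1.269, -0.007]
contact_force: [0.3, -0.2, 0.2]
opening: 0.0847
grip_force: 0.0
```

Request:
step_hand(
  deltas=[
    [[0.085,0,0,0.05,0,0,0.0955],[0.085,0,0,0.125,0,0,0.0955],[0.085,0,0,0.2,0,0,0.0955],[0.085,0,0,0.275,0,0,0.0955],[0.085,0,0,0.325,0,0,0.0955],[0.085,0,0,0.325,0,0,0.0955],[0.085,0,0,0.325,0,0,0.0955]],
  ],
)

```text
t: 3.5
tool_pos: [0.6657, -0.0178, 0.2215]
tool_rot: [2.655, -1.679, -0.001]
contact_force: [0.3, 0.9, 0.8]
opening: 0.0852
grip_force: 0.0
```

```bash
python3 -c "
from h import *
o=ctrl.get_obs();print(o['q'],o['contact_force'])"
```

```text
[-1.38366916e-01  1.53673574e-01  1.52083798e+00  2.19829510e-05
  1.46770578e+00  2.55999224e+00] [0.29156189 0.94475413 0.75380488]
```

Scaled: 0.038 m / 0.4 = 0.095, 0.02 m / 0.4 = 0.05.

Request:
step_hand(
  deltas=[
    [[0.085,0,0,0.05,0,0,0],[0.085,0,0,0.095,0,0,0],[0.085,0,0,0.095,0,0,0],[0.085,0,0,0.095,0,0,0],[0.05,0,0,0.095,0,0,0],[0.05,0,0,0.095,0,0,0],[0.05,0,0,0.095,0,0,0],[0.05,0,0,0.095,0,0,0],[0.05,0,0,0.095,0,0,0],[0.05,0,0,0.095,0,0,0]],
  ],
  clamp_n=60,
)

```text
t: 4.33
tool_pos: [0.6652, -0.0194, 0.1875]
tool_rot: [2.651, -1.679, 0.0]
contact_force: [-9.7, -3.1, 9.6]
opening: 0.0606
grip_force: 66.3
```

Scaled: -0.004 m / 0.4 = -0.01, -0.002 m / 0.4 = -0.005, -1.08 rad / 3.1416 = -0.3438.

Request:
step_hand(
  deltas=[
    [[0.05,0,0.0038,-0.005,0,0,-0.0382],[0.05,0,0.0038,-0.005,0,0,-0.0764],[0.05,0,0.0038,-0.005,0,0,-0.1146],[0.05,0,0.0038,-0.0063,0,0,-0.1528],[0.05,0,0.0038,-0.0075,0,0,-0.191],[0.05,0,0.0038,-0.0075,0,0,-0.2292],[0.05,0,0.0038,-0.0088,0,0,-0.2674],[0.05,0,0.0038,-0.01,0,0,-0.3056],[0.05,0,0.0038,-0.01,0,0,-0.3438]],
  ],
)

```text
t: 5.08
tool_pos: [0.6656, -0.0187, 0.1893]
tool_rot: [3.141, -0.068, 0.005]
contact_force: [-0.2, 1.3, -0.9]
opening: 0.0606
grip_force: 65.3
```

```bash
python3 -c "
from h import *
o=ctrl.get_obs();print(o['wrist_torque'])"
```

```text
[ 0.16951255 -0.11686427 -0.01717885]
```

Scaled: -0.0055 m / 0.4 = -0.0138, -0.0054 m / 0.4 = -0.0135, -2.4 rad / 3.1416 = -0.7639.

Request:
step_hand(
  deltas=[
    [[0.05,0,0,-0.0008,0,0,-0.0382],[0.05,0,0,-0.0015,0,0,-0.0764],[0.05,0,0,-0.0023,0,0,-0.1146],[0.05,0,0,-0.003,0,0,-0.1528],[0.05,0,0,-0.0038,0,0,-0.191],[0.05,0,0,-0.0045,0,0,-0.2292],[0.05,0,0,-0.005,0,0,-0.2674],[0.05,0,0,-0.0058,0,0,-0.3056],[0.05,0,0,-0.0065,0,0,-0.3438],[0.05,0,0,-0.0073,0,0,-0.382],[0.05,0,0,-0.008,0,0,-0.4202],[0.05,0,0,-0.0088,0,0,-0.4584],[0.05,0,0,-0.0095,0,0,-0.4966],[0.05,0,0,-0.01,0,0,-0.5348],[0.05,0,0,-0.0108,0,0,-0.573],[0.05,0,0,-0.0115,0,0,-0.6112],[0.05,0,0,-0.0123,0,0,-0.6494],[0.05,0,0,-0.013,0,0,-0.6875],[0.05,0,0,-0.0135,0,0,-0.7257],[0.05,0,0,-0.0138,0,0,-0.7639]],
  ],
)

```text
t: 6.75
tool_pos: [0.6635, -0.0171, 0.1938]
tool_rot: [-1.199, -2.899, -0.002]
contact_force: [-6.7, 4.9, 1.3]
opening: 0.0602
grip_force: 65.6
```

```bash
python3 -c "
from h import *
o=ctrl.get_obs();print(o['wrist_torque'],o['q'])"
```

```text
[ 0.74035403  1.05452527 -0.2221327 ] [-0.13884238  0.16843703  1.5510983   0.00246498  1.42541301 -0.92547227]
```

Scaled: -0.0049 m / 0.4 = -0.0123, -0.0046 m / 0.4 = -0.0115, -1.9 rad / 3.1416 = -0.6048.

Request:
step_hand(
  deltas=[
    [[0.05,0,0,-0.0008,0,0,-0.0382],[0.05,0,0,-0.0015,0,0,-0.0764],[0.05,0,0,-0.0023,0,0,-0.1146],[0.05,0,0,-0.003,0,0,-0.1528],[0.05,0,0,-0.0038,0,0,-0.191],[0.05,0,0,-0.0045,0,0,-0.2292],[0.05,0,0,-0.005,0,0,-0.2674],[0.05,0,0,-0.0058,0,0,-0.3056],[0.05,0,0,-0.0065,0,0,-0.3438],[0.05,0,0,-0.0073,0,0,-0.382],[0.05,0,0,-0.008,0,0,-0.4202],[0.05,0,0,-0.0088,0,0,-0.4584],[0.05,0,0,-0.0095,0,0,-0.4966],[0.05,0,0,-0.01,0,0,-0.5348],[0.05,0,0,-0.0108,0,0,-0.573],[0.05,0,0,-0.0115,0,0,-0.6048],[0.05,0,0,-0.0123,0,0,-0.6048]],
  ],
)

```text
t: 8.17
tool_pos: [0.6637, -0.0193, 0.1983]
tool_rot: [1.656, -2.666, -0.0]
contact_force: [-4.2, -1.9, -3.0]
opening: 0.0605
grip_force: 65.3
```

Request:
step_hand(
  deltas=[
    [[0.05,0,0,-0.005,0,0,0],[0.05,0,0,-0.01,0,0,0],[0.05,0,0,-0.015,0,0,0],[0.05,0,0,-0.015,0,0,0]],
  ],
)

```text
t: 8.5
tool_pos: [0.6651, -0.0188, 0.2046]
tool_rot: [-1.652, 2.671, -0.001]
contact_force: [-1.4, -0.8, -0.8]
opening: 0.0604
grip_force: 65.8
```

```bash
python3 -c "
from h import *
o=ctrl.get_obs();print(o['wrist_torque'],o['q'])"
```

```text
[-0.03565422  0.1857058  -0.02566353] [-1.40080210e-01  1.61711598e-01  1.54042231e+00  1.27057335e-04
  1.43797397e+00 -2.81878379e+00]
```

Scaled: -0.08 m / 0.4 = -0.2, -0.06 m / 0.4 = -0.15.

```bash
cat >> h.py <<'E'
def to(x,y,z):
    o=ctrl.get_obs();M=R.from_rotvec(o['tool_rot']).as_matrix()
    print('delta',np.round(M.T@(np.array([x,y,z])-o['tool_pos']),4),'q',np.round(o['q'],3),'F',np.round(o['contact_force'],1),o['opening'],o['grip_force'],'yaxis',np.round(M[:,1],3),o['t'])
E
```

Request:
step_hand(
  deltas=[
    [[0.05,0,0,-0.075,0,0,0],[0.05,0,0,-0.15,0,0,0],[0.05,0,0,-0.2,0,0,0],[0.05,0,0,-0.2,0,0,0]],
  ],
)

```text
t: 8.83
tool_pos: [0.6683, -0.0184, 0.2926]
tool_rot: [-1.648, 2.66, -0.013]
contact_force: [0.7, 0.0, 0.5]
opening: 0.0607
grip_force: 45.3
```

```bash
python3 -c "
from h import *
to(.52,.185,.28)"
```

```text
delta [-0.1159  0.2235  0.0102] q [-1.390e-01  1.160e-01  1.445e+00  1.000e-03  1.566e+00 -2.819e+00] F [0.7 0.  0.5] 0.06072681594143002 45.29952665325254 yaxis [-0.895  0.446 -0.014] 8.8333
```

Request:
step_hand(
  deltas=[
    [[0.05,0,0,0,0,0,0],[0.05,0,0,0,0,0,0],[0.05,0,0,0,0,0,0],[0.05,0,0,0,0,0,0]],
  ],
  clamp_n=80,
)

```text
t: 9.17
tool_pos: [0.664, -0.0184, 0.2815]
tool_rot: [1.653, -2.669, -0.003]
contact_force: [-0.2, -0.6, -0.2]
opening: 0.0599
grip_force: 87.2
```

```bash
python3 -c "
from h import *
snap('scene','s3.png')
a=cv2.imread('pics/s3.png')[90:270,220:460]
cv2.imwrite('pics/c3.png',cv2.resize(a,None,fx=3,fy=3,interpolation=cv2.INTER_CUBIC))
to(.52,.185,.28)"
```

```text
delta [-0.118   0.2196  0.0022] q [-0.14   0.122  1.456  0.     1.566 -2.82 ] F [ 0.3  0.4 -1.3] 0.059831322788554145 87.2141517882119 yaxis [-0.895  0.445  0.003] 9.2167
```

View pics/c3.png

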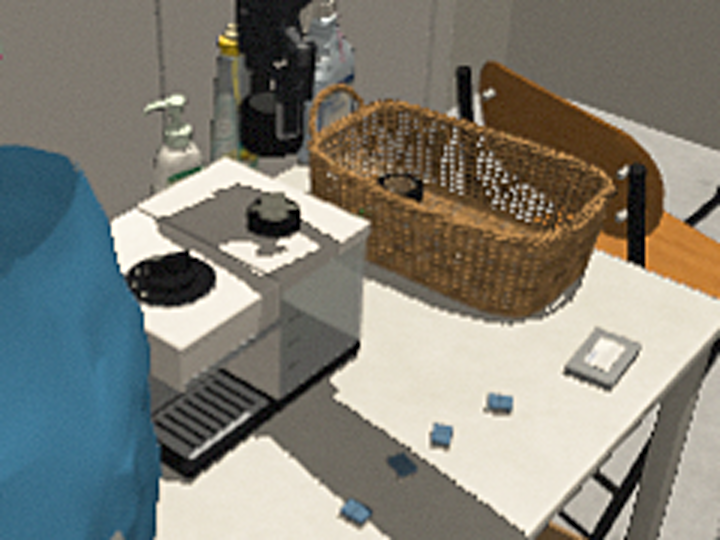

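The cap is in the fingers and the bare neck with the filter's tab shows at crop (273,212). I'll carry the cap to the table.

Scaled: 0.22 m / 0.4 = 0.55, 0.2 m / 0.4 = 0.5, 2.4 rad / 3.1416 = 0.7639.

Request:
step_hand(
  deltas=[
    [[0.05,-0.05,0.0875,0,0,0,0.0382],[0.05,-0.0875,0.175,0,0,0,0.0764],[0.05,-0.1375,0.25,0,0,0,0.1146],[0.05,-0.175,0.3375,0,0,0,0.1528],[0.05,-0.225,0.425,0,0,0,0.191],[0.05,-0.2625,0.5,0,0,0,0.2292],[0.05,-0.295,0.55,0,0,0,0.2674],[0.05,-0.295,0.55,0,0,0,0.3056],[0.05,-0.295,0.55,0,0,0,0.3438],[0.05,-0.295,0.55,0,0,0,0.382],[0.05,-0.295,0.55,0,0,0,0.4202],[0.05,-0.295,0.55,0,0,0,0.4584],[0.05,-0.295,0.55,0,0,0,0.4966],[0.05,-0.295,0.55,0,0,0,0.5348],[0.05,-0.295,0.55,0,0,0,0.573],[0.05,-0.295,0.55,0,0,0,0.6112],[0.05,-0.295,0.55,0,0,0,0.6494],[0.05,-0.295,0.55,0,0,0,0.6875],[0.05,-0.295,0.55,0,0,0,0.7257],[0.05,-0.295,0.55,0,0,0,0.7639]],
  ],
)

```text
t: 10.88
tool_pos: [0.5199, 0.185, 0.2827]
tool_rot: [-1.897, -2.503, 0.001]
contact_force: [-1.4, 0.5, -0.1]
opening: 0.0599
grip_force: 87.4
```

```bash
python3 -c "
from h import *
to(.52,.185,.06)"
```

```text
delta [-1.000e-04  4.000e-04  2.227e-01] q [ 0.207 -0.147  1.721  0.     1.569 -0.067] F [-1.4  0.5 -0.1] 0.05985691036486859 87.38207627338852 yaxis [ 0.963  0.271 -0.001] 10.8833
```

Scaled: 0.258 m / 0.4 = 0.645, 0.25 m / 0.4 = 0.625.

Request:
step_hand(
  deltas=[
    [[0.05,0,0,0.1,0,0,0],[0.05,0,0,0.2,0,0,0],[0.05,0,0,0.3,0,0,0],[0.05,0,0,0.4,0,0,0],[0.05,0,0,0.5,0,0,0],[0.05,0,0,0.575,0,0,0],[0.05,0,0,0.625,0,0,0],[0.05,0,0,0.6375,0,0,0],[0.05,0,0,0.6425,0,0,0],[0.05,0,0,0.645,0,0,0],[0.05,0,0,0.645,0,0,0]],
  ],
)

```text
t: 11.8
tool_pos: [0.5217, 0.1853, 0.0275]
tool_rot: [1.888, 2.508, 0.004]
contact_force: [-0.3, -0.3, -0.0]
opening: 0.0599
grip_force: 87.4
```

```bash
python3 -c "
from h import *
to(.52,.185,.018)"
```

```text
delta [ 0.0001 -0.0017  0.0095] q [ 0.207  0.101  1.928  0.     1.11  -0.073] F [-0.3 -0.3 -0. ] 0.05986258112195624 87.42154771014611 yaxis [0.961 0.276 0.003] 11.8
```

Scaled: 0.008 m / 0.4 = 0.02, 0.007 m / 0.4 = 0.0175.

Request:
step_hand(
  deltas=[
    [[0.05,0,0,0.0075,0,0,0],[0.05,0,0,0.0125,0,0,0],[0.05,0,0,0.0175,0,0,0],[0.05,0,0,0.02,0,0,0],[0.05,0,0,0.02,0,0,0]],
  ],
)

```text
t: 12.22
tool_pos: [0.5203, 0.185, 0.0178]
tool_rot: [1.89, 2.509, 0.0]
contact_force: [0.2, -0.8, -0.9]
opening: 0.0598
grip_force: 87.4
```

```bash
python3 -c "
from h import *
to(.52,.185,.018)"
```

```text
delta [ 0.0001 -0.0003 -0.0002] q [ 0.207  0.114  1.932  0.     1.095 -0.073] F [ 0.2 -0.8 -0.9] 0.05981676702590646 87.40730193108902 yaxis [0.961 0.276 0.   ] 12.2167
```

Scaled: 0.004 m / 0.4 = 0.01, 0.003 m / 0.4 = 0.0075.

Request:
step_hand(
  deltas=[
    [[0.05,0,0,0.005,0,0,0],[0.05,0,0,0.0075,0,0,0],[0.05,0,0,0.01,0,0,0],[0.05,0,0,0.01,0,0,0],[0.05,0,0,0.01,0,0,0]],
  ],
)

```text
t: 12.63
tool_pos: [0.5205, 0.185, 0.0177]
tool_rot: [-1.889, -2.509, 0.003]
contact_force: [-14.3, -3.7, 24.9]
opening: 0.0593
grip_force: 90.2
```

Request:
step_hand(
  deltas=[
    [[0.085,0,0,0,0,0,0],[0.085,0,0,-0.0025,0,0,0],[0.085,0,0,-0.005,0,0,0],[0.085,0,0,-0.0075,0,0,0],[0.085,0,0,-0.0075,0,0,0],[0.085,0,0,-0.0075,0,0,0]],
  ],
)

```text
t: 13.13
tool_pos: [0.5201, 0.185, 0.0165]
tool_rot: [-1.89, -2.509, 0.0]
contact_force: [-0.2, 0.4, 0.3]
opening: 0.085
grip_force: 0.0
```

```bash
python3 -c "
from h import *
to(.52,.185,.018)"
```

```text
delta [ 0.0001 -0.0001 -0.0015] q [ 0.207  0.117  1.932  0.     1.093 -0.073] F [-0.2  0.4  0.3] 0.08497465427974352 0.0 yaxis [ 0.961  0.276 -0.   ] 13.1333
```

Scaled: -0.31 m / 0.4 = -0.775, -0.27 m / 0.4 = -0.675.

Request:
step_hand(
  deltas=[
    [[0.085,0,0,-0.075,0,0,0],[0.085,0,0,-0.175,0,0,0],[0.085,0,0,-0.275,0,0,0],[0.085,0,0,-0.375,0,0,0],[0.085,0,0,-0.475,0,0,0],[0.085,0,0,-0.575,0,0,0],[0.085,0,0,-0.675,0,0,0],[0.085,0,0,-0.775,0,0,0],[0.085,0,0,-0.775,0,0,0],[0.085,0,0,-0.775,0,0,0]],
  ],
)

```text
t: 13.97
tool_pos: [0.5216, 0.1853, 0.3307]
tool_rot: [1.887, 2.506, 0.008]
contact_force: [-0.3, -0.1, -0.2]
opening: 0.085
grip_force: 0.0
```

```bash
python3 -c "
from h import *
to(.645,-.018,.33)"
```

```text
delta [-0.2295  0.0625  0.0012] q [ 0.207 -0.162  1.656  0.     1.641 -0.073] F [-0.3 -0.1 -0.2] 0.08497216156461908 0.0 yaxis [0.961 0.276 0.007] 13.9667
```

Scaled: -0.23 m / 0.4 = -0.575, -0.19 m / 0.4 = -0.475, -1.3 rad / 3.1416 = -0.4138.

Request:
step_hand(
  deltas=[
    [[0.085,-0.075,0.025,0,0,0,-0.0382],[0.085,-0.175,0.05,0,0,0,-0.0764],[0.085,-0.275,0.075,0,0,0,-0.1146],[0.085,-0.375,0.1,0,0,0,-0.1528],[0.085,-0.475,0.125,0,0,0,-0.191],[0.085,-0.575,0.155,0,0,0,-0.2292],[0.085,-0.575,0.155,0,0,0,-0.2674],[0.085,-0.575,0.155,0,0,0,-0.3056],[0.085,-0.575,0.155,0,0,0,-0.3438],[0.085,-0.575,0.155,0,0,0,-0.382],[0.085,-0.575,0.155,0,0,0,-0.4138],[0.085,-0.575,0.155,0,0,0,-0.4138],[0.085,-0.575,0.155,0,0,0,-0.4138]],
  ],
)

```text
t: 15.05
tool_pos: [0.6427, -0.0188, 0.3244]
tool_rot: [0.01, -3.138, -0.001]
contact_force: [0.8, 0.0, -0.3]
opening: 0.0851
grip_force: 0.0
```

```bash
python3 -c "
from h import *
snap('wrist','w4.png'); snap('scene','s4.png')
a=cv2.imread('pics/w4.png')[0:300,160:480];b=cv2.imread('pics/s4.png')[140:240,260:420]
cv2.imwrite('pics/c4.png',np.hstack([cv2.resize(a,(480,450),interpolation=2),cv2.resize(b,(320,200),interpolation=2) if 0 else cv2.copyMakeBorder(cv2.resize(b,(320,200),interpolation=2),0,250,0,0,0)]))
to(.666,-.018,.33)"
```

```text
delta [-0.023   0.0007 -0.0047] q [-0.145  0.059  1.452 -0.     1.633 -1.723] F [ 0.1 -0.2  0.1] 0.08514882313542983 0.0 yaxis [-0.007  1.     0.   ] 15.15
```

View pics/c4.png

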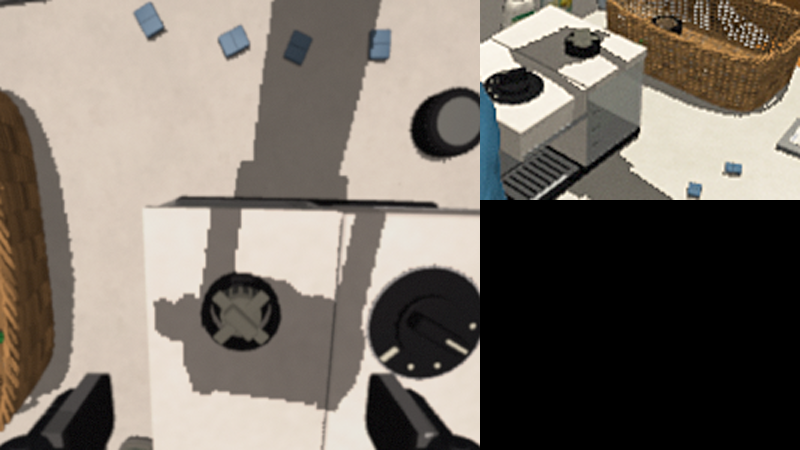

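```bash
python3 -c "
from h import *
a=cv2.imread('pics/w4.png')[175:240,285:355]
cv2.imwrite('pics/c5.png',cv2.resize(a,None,fx=8,fy=8,interpolation=2))"
```

```text
(no output)
```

View pics/c5.png

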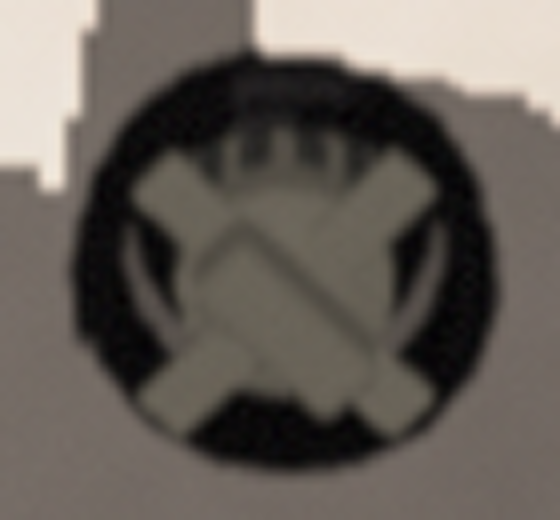

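```bash
python3 - <<'E'
from h import *
np.set_printoptions(precision=4,suppress=True)
f='w4.png';c=lambda *a:loc(0,0,8,285,175,a)
for a in [(240,222),(372,352),(325,415),(203,285)]: print('tab',onz('wrist',c(*a),.2065,f))
for a in [(150,192),(415,412),(420,175),(165,420),(287,295)]: print('x',onz('wrist',c(*a),.193,f))
E
```

```text
tab [ 0.6509 -0.0239  0.2065]
tab [ 0.6671 -0.008   0.2065]
tab [ 0.6752 -0.0135  0.2065]
tab [ 0.6587 -0.0283  0.2065]
x [ 0.6512 -0.0352  0.193 ]
x [ 0.6801 -0.0018  0.193 ]
x [ 0.6487 -0.0019  0.193 ]
x [ 0.6814 -0.0336  0.193 ]
x [ 0.6645 -0.0182  0.193 ]
```

Scaled: 0.095 m / 0.4 = 0.2375, 0.04 m / 0.4 = 0.1, -0.78 rad / 3.1416 = -0.2483.

Request:
step_hand(
  deltas=[
    [[0.04,-0.055,0.0025,0.05,0,0,-0.0382],[0.04,-0.055,0.0025,0.1,0,0,-0.0764],[0.04,-0.055,0.0025,0.15,0,0,-0.1146],[0.04,-0.055,0.0025,0.2,0,0,-0.1528],[0.04,-0.055,0.0025,0.2375,0,0,-0.191],[0.04,-0.055,0.0025,0.2375,0,0,-0.2292],[0.04,-0.055,0.0025,0.2375,0,0,-0.2483],[0.04,-0.055,0.0025,0.2375,0,0,-0.2483],[0.04,-0.055,0.0025,0.2375,0,0,-0.2483]],
  ],
)

```text
t: 15.9
tool_pos: [0.6653, -0.0176, 0.2315]
tool_rot: [1.204, -2.902, -0.0]
contact_force: [0.5, 0.6, -0.3]
opening: 0.04
grip_force: 0.0
```

```bash
python3 -c "
from h import *
to(.6648,-.0183,.1958)"
```

```text
delta [ 0.0008 -0.0001  0.0357] q [-0.138  0.147  1.512  0.     1.483 -2.496] F [ 0.5  0.6 -0.3] 0.03998862249062251 0.0 yaxis [-0.708  0.706  0.   ] 15.9
```

Scaled: 0.0355 m / 0.4 = 0.0888, 0.03 m / 0.4 = 0.075.

Request:
step_hand(
  deltas=[
    [[0.04,0.0025,0,0.05,0,0,0],[0.04,0.0025,0,0.075,0,0,0],[0.04,0.0025,0,0.0888,0,0,0],[0.04,0.0025,0,0.0888,0,0,0],[0.04,0.0025,0,0.0888,0,0,0],[0.004,0.0025,0,0.0888,0,0,0],[0.004,0.0025,0,0.0888,0,0,0],[0.004,0.0025,0,0.0888,0,0,0],[0.004,0.0025,0,0.0888,0,0,0],[0.004,0.0025,0,0.0888,0,0,0],[0.004,0.0025,0,0.0888,0,0,0]],
  ],
  clamp_n=60,
)

```text
t: 16.82
tool_pos: [0.6652, -0.0185, 0.1975]
tool_rot: [-1.207, 2.899, -0.002]
contact_force: [-0.6, 0.7, 4.3]
opening: 0.0082
grip_force: 62.1
```

```bash
python3 -c "
from h import *
to(.6648,-.0183,.1958)"
```

```text
delta [0.0002 0.0005 0.0016] q [-0.14   0.167  1.547 -0.     1.426 -2.499] F [-0.6  0.7  4.3] 0.008224232038943697 62.088990211486816 yaxis [-0.71   0.704 -0.002] 16.8167
```

Scaled: -0.13 m / 0.4 = -0.325, -0.12 m / 0.4 = -0.3.

Request:
step_hand(
  deltas=[
    [[0.004,0,0,-0.025,0,0,0],[0.004,0,0,-0.075,0,0,0],[0.004,0,0,-0.15,0,0,0],[0.004,0,0,-0.225,0,0,0],[0.004,0,0,-0.3,0,0,0],[0.004,0,0,-0.325,0,0,0],[0.004,0,0,-0.325,0,0,0]],
  ],
)

```text
t: 17.4
tool_pos: [0.6659, -0.0186, 0.3307]
tool_rot: [-1.206, 2.895, -0.005]
contact_force: [-0.3, 0.0, -0.3]
opening: 0.008
grip_force: 61.5
```

```bash
python3 -c "
from h import *
np.set_printoptions(precision=3,suppress=True)
for a in [(378,127),(428,118),(443,195),(390,212)]: print(onz('side',a,.12))
im=snap('scene','s6.png')
a=cv2.imread('pics/s6.png')[80:230,250:450]
cv2.imwrite('pics/c6.png',cv2.resize(a,None,fx=3,fy=3,interpolation=cv2.INTER_CUBIC))
to(.62,-.33,.33)"
```

```text
[ 0.806 -0.227  0.12 ]
[ 0.824 -0.426  0.12 ]
[ 0.489 -0.401  0.12 ]
[ 0.447 -0.203  0.12 ]
delta [ 0.253 -0.188 -0.003] q [-0.139  0.107  1.397  0.     1.635 -2.5  ] F [-0.2 -0.2 -1.4] 0.008055708222417487 61.5453565120697 yaxis [-0.71   0.704 -0.002] 17.45
```

View pics/c6.png

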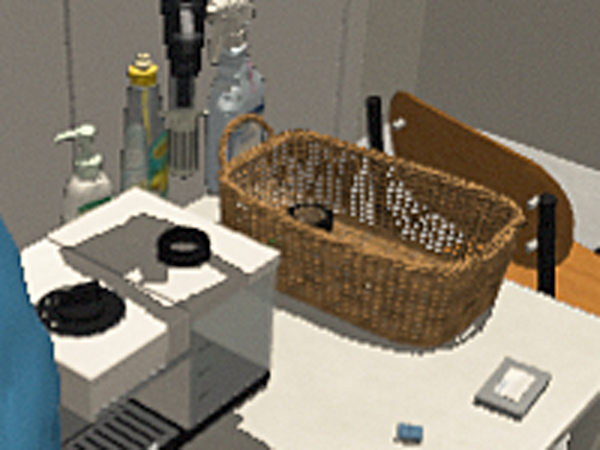

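The rows are not in the units I measure in: shifts go in shares of 0.4 m and turns go in shares of pi rad. I convert before sending: 0.256 m / 0.4 = 0.64, 0.24 m / 0.4 = 0.6.

```bash
python3 -c "
from h import *
to(.60,-.315,.33)"
```

```text
delta [ 0.2563 -0.1628 -0.0027] q [-0.139  0.107  1.397  0.     1.635 -2.5  ] F [-0.2 -0.2 -1.4] 0.008055708222417487 61.5453565120697 yaxis [-0.71   0.704 -0.002] 17.45
```

Request:
step_hand(
  deltas=[
    [[0.004,0.075,-0.05,0,0,0,0],[0.004,0.15,-0.1,0,0,0,0],[0.004,0.225,-0.15,0,0,0,0],[0.004,0.3,-0.2,0,0,0,0],[0.004,0.375,-0.25,0,0,0,0],[0.004,0.45,-0.3,0,0,0,0],[0.004,0.525,-0.35,0,0,0,0],[0.004,0.6,-0.4,0,0,0,0],[0.004,0.64,-0.405,0,0,0,0],[0.004,0.64,-0.405,0,0,0,0]],
  ],
)

```text
t: 18.28
tool_pos: [0.5966, -0.3169, 0.3219]
tool_rot: [1.199, -2.899, -0.007]
contact_force: [-0.3, -0.1, -1.4]
opening: 0.0077
grip_force: 61.5
```

```bash
python3 -c "
from h import *
to(.60,-.315,.095)"
```

```text
delta [-0.0043 -0.0024  0.2269] q [-5.980e-01  1.380e-01  1.373e+00 -1.000e-03  1.637e+00 -2.953e+00] F [-0.3 -0.1 -1.4] 0.0077310441629658945 61.51990056037903 yaxis [-0.706  0.708  0.006] 18.2833
```

Scaled: 0.225 m / 0.4 = 0.5625, 0.22 m / 0.4 = 0.55.

Request:
step_hand(
  deltas=[
    [[0.004,0,0,0.1,0,0,0],[0.004,0,0,0.2,0,0,0],[0.004,0,0,0.3,0,0,0],[0.004,0,0,0.4,0,0,0],[0.004,0,0,0.5,0,0,0],[0.004,0,0,0.55,0,0,0],[0.004,0,0,0.5625,0,0,0],[0.004,0,0,0.5625,0,0,0],[0.004,0,0,0.5625,0,0,0],[0.05,0,0,0.5625,0,0,0],[0.05,0,0,0.5625,0,0,0],[0.05,0,0,0.5625,0,0,0]],
  ],
)

```text
t: 19.28
tool_pos: [0.6006, -0.315, 0.1039]
tool_rot: [-1.207, 2.898, -0.005]
contact_force: [0.2, 0.5, -1.4]
opening: 0.0436
grip_force: 0.0
```

Request:
step_hand(
  deltas=[
    [[0.05,0,0,-0.1,0,0,0],[0.05,0,0,-0.2,0,0,0],[0.05,0,0,-0.3,0,0,0],[0.05,0,0,-0.4,0,0,0],[0.05,0,0,-0.5,0,0,0],[0.05,0,0,-0.575,0,0,0],[0.05,0,0,-0.575,0,0,0],[0.05,0,0,-0.575,0,0,0]],
  ],
)

```text
t: 19.95
tool_pos: [0.6004, -0.315, 0.3366]
tool_rot: [-1.206, 2.896, -0.011]
contact_force: [0.5, -0.1, -0.4]
opening: 0.0502
grip_force: 0.0
```

```bash
python3 -c "
from h import *
snap('wrist','w7.png')
to(.454,.113,.23)"
```

```text
delta [-0.2008  0.4048  0.102 ] q [-0.593  0.133  1.36  -0.     1.645 -2.953] F [ 0.2  0.6 -1.2] 0.05008972283928436 0.0 yaxis [-0.71   0.704 -0.003] 20.0
```

View pics/w7.png

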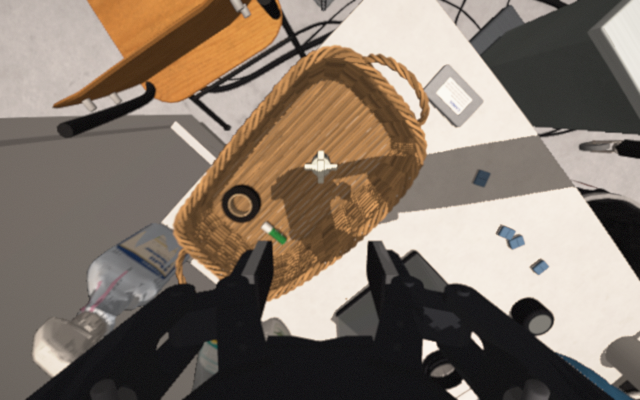

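Filter stands upright in the tray (321,165). One tablet has been knocked and now touches another at (506,231)/(515,241). Next I'll look at the tablets from above.

Scaled: 0.308 m / 0.4 = 0.77, 0.3 m / 0.4 = 0.75, 2.35 rad / 3.1416 = 0.748.

```bash
python3 -c "
from h import *
to(.46,-.02,.30)"
```

```text
delta [-0.1107  0.3066  0.0323] q [-0.593  0.133  1.36  -0.     1.645 -2.953] F [ 0.2  0.6 -1.2] 0.05008972283928436 0.0 yaxis [-0.71   0.704 -0.003] 20.0
```

Request:
step_hand(
  deltas=[
    [[0.06,-0.075,0.075,0,0,0,0.0382],[0.06,-0.125,0.15,0,0,0,0.0764],[0.06,-0.175,0.225,0,0,0,0.1146],[0.06,-0.2,0.3,0,0,0,0.1528],[0.06,-0.225,0.375,0,0,0,0.191],[0.06,-0.25,0.45,0,0,0,0.2292],[0.06,-0.275,0.525,0,0,0,0.2674],[0.06,-0.275,0.6,0,0,0,0.3056],[0.06,-0.275,0.675,0,0,0,0.3438],[0.06,-0.275,0.75,0,0,0,0.382],[0.06,-0.275,0.77,0,0,0,0.4202],[0.06,-0.275,0.77,0,0,0,0.4584],[0.06,-0.275,0.77,0,0,0,0.4966],[0.06,-0.275,0.77,0,0,0,0.5348],[0.06,-0.275,0.77,0,0,0,0.573],[0.06,-0.275,0.77,0,0,0,0.6112],[0.06,-0.275,0.77,0,0,0,0.6494],[0.06,-0.275,0.77,0,0,0,0.6875],[0.06,-0.275,0.77,0,0,0,0.7257],[0.06,-0.275,0.77,0.075,0,0,0.748]],
  ],
)

```text
t: 21.67
tool_pos: [0.4601, -0.0196, 0.3052]
tool_rot: [2.211, 2.222, 0.007]
contact_force: [1.7, 0.1, 0.8]
opening: 0.06
grip_force: 0.0
```

```bash
python3 -c "
from h import *
to(.46,-.02,.23)"
```

```text
delta [-0.0002 -0.0007  0.0752] q [-0.204 -0.393  1.885  0.     1.642 -0.209] F [1.7 0.1 0.8] 0.0600125402162237 0.0 yaxis [1.    0.005 0.008] 21.6667
```

Scaled: 0.04 m / 0.4 = 0.1, 0.03 m / 0.4 = 0.075.

Request:
step_hand(
  deltas=[
    [[0.06,0,0,0.075,0,0,0],[0.06,0,0,0.1,0,0,0],[0.06,0,0,0.1,0,0,0],[0.06,0,0,0.1,0,0,0]],
  ],
)

```text
t: 22.0
tool_pos: [0.4576, -0.0191, 0.2603]
tool_rot: [-2.209, -2.231, 0.002]
contact_force: [0.4, -0.5, 0.8]
opening: 0.06
grip_force: 0.0
```

```bash
python3 -c "
from h import *
snap('wrist','w8.png')
a=cv2.imread('pics/w8.png')[0:270,200:460]
cv2.imwrite('pics/c8.png',cv2.resize(a,None,fx=2.2,fy=2.2,interpolation=2))
print(np.round(np.load('pics/w8.png.npy'),4))"
```

```text
[[-1.010e-02  9.999e-01 -2.400e-03  4.576e-01]
 [ 9.999e-01  1.010e-02  5.000e-04 -1.910e-02]
 [ 5.000e-04 -2.400e-03 -1.000e+00  2.603e-01]
 [ 0.000e+00  0.000e+00  0.000e+00  1.000e+00]]
```

View pics/c8.png

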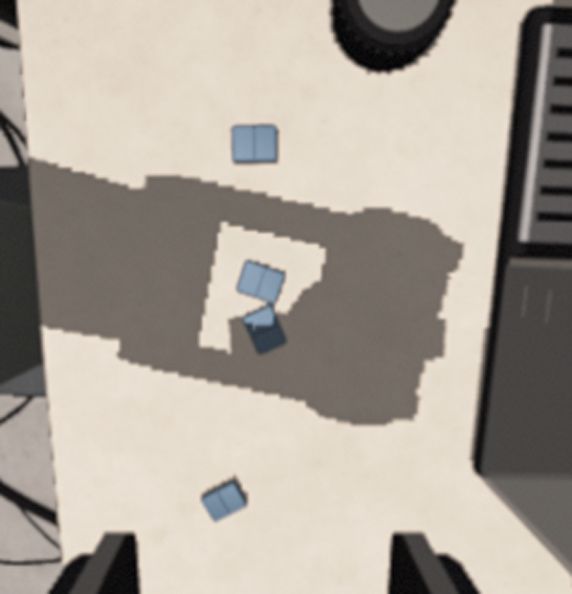

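```bash
cat >> h.py <<'E'
def tabs(f,show=True,region=(0.38,0.52,-0.2,0.2)):
    im=cv2.imread('pics/'+f).astype(float)
    m=((im[:,:,0]/(im[:,:,2]+1)>1.25)&(im[:,:,0]>35)).astype(np.uint8)
    n,l,st,ce=cv2.connectedComponentsWithStats(m,connectivity=4); out=[]
    for i in range(1,n):
        if st[i,4]<60: continue
        p=np.argwhere(l==i)[:,::-1]
        X=onz('wrist',ce[i],.012,f)
        if not(region[0]<X[0]<region[1] and region[2]<X[1]<region[3]): continue
        h=cv2.convexHull(p.astype(np.int32))[:,0]
        W=np.array([onz('wrist',a,.012,f)[:2] for a in h])
        r=cv2.minAreaRect((W*1000).astype(np.float32)); b=cv2.boxPoints(r)
        e=[b[1]-b[0],b[2]-b[1]]; e.sort(key=np.linalg.norm)
        L=e[1]/np.linalg.norm(e[1]); 
        if L[1]<0: L=-L
        out.append((np.array(r[0])/1000,[np.linalg.norm(k) for k in e],np.degrees(np.arctan2(L[1],L[0])),st[i,4]))
        print(np.round(X[:2],4),'rect',np.round(out[-1][0],4),'size',np.round(out[-1][1],1),'long deg',round(out[-1][2],1),st[i,4],np.round(ce[i]))
E
python3 -c "
from h import *
tabs('w8.png')"
```

```text
[0.4514 0.1127] rect [0.4511 0.113 ] size [17.5 22.6] long deg 0.6 283 [315.  65.]
[0.456  0.0359] rect [0.4557 0.0355] size [18.5 23.3] long deg 160.6 240 [318. 128.]
[0.4582 0.0076] rect [0.4582 0.0072] size [17.9 23.4] long deg 113.5 229 [320. 149.]
[ 0.4326 -0.1049] rect [ 0.4327 -0.105 ] size [17.1 24.1] long deg 28.8 189 [301. 227.]
```

Scaled: 0.21 m / 0.4 = 0.525, 0.2 m / 0.4 = 0.5, -0.4 rad / 3.1416 = -0.1273.

```bash
python3 -c "
from h import *
to(.4582,.0074,.05)"
```

```text
delta [ 2.67e-02 -1.00e-04  2.12e-01] q [-0.204 -0.379  1.945  0.     1.575 -0.215] F [-0.2  0.3  1.1] 0.060319215656115234 0.0 yaxis [1.    0.01  0.001] 22.05
```

Request:
step_hand(
  deltas=[
    [[0.036,0.025,0,0.1,0,0,-0.0318],[0.036,0.05,0,0.2,0,0,-0.0637],[0.036,0.0665,0.001,0.3,0,0,-0.0955],[0.036,0.0665,0.001,0.4,0,0,-0.1273],[0.036,0.0665,0.001,0.5,0,0,-0.1273],[0.036,0.0665,0.001,0.525,0,0,-0.1273],[0.036,0.0665,0.001,0.525,0,0,-0.1273]],
  ],
)

```text
t: 22.63
tool_pos: [0.4566, 0.0077, 0.0493]
tool_rot: [-1.72, -2.623, 0.004]
contact_force: [0.5, 0.1, 0.3]
opening: 0.0362
grip_force: 0.0
```

```bash
python3 -c "
from h import *
to(.4582,.0074,.004)"
```

```text
delta [-0.001   0.0015  0.0453] q [-0.146 -0.164  2.143  0.     1.168 -0.556] F [0.5 0.1 0.3] 0.03619766535984037 0.0 yaxis [ 0.917  0.398 -0.005] 22.6333
```

Scaled: 0.045 m / 0.4 = 0.1125, 0.04 m / 0.4 = 0.1.

Request:
step_hand(
  deltas=[
    [[0.036,-0.0025,0.0025,0.05,0,0,0],[0.036,-0.0025,0.0025,0.1,0,0,0],[0.036,-0.0025,0.0025,0.1125,0,0,0],[0.036,-0.0025,0.0025,0.1125,0,0,0],[0.036,-0.0025,0.0025,0.1125,0,0,0],[0.01,-0.0025,0.0025,0.1125,0,0,0],[0.01,-0.0025,0.0025,0.1125,0,0,0],[0.01,-0.0025,0.0025,0.1125,0,0,0],[0.01,-0.0025,0.0025,0.1125,0,0,0],[0.01,-0.0025,0.0025,0.1125,0,0,0]],
  ],
  clamp_n=60,
)

```text
t: 23.47
tool_pos: [0.4617, 0.0066, 0.0089]
tool_rot: [1.721, 2.624, 0.002]
contact_force: [-1.4, -0.1, 5.9]
opening: 0.0173
grip_force: 58.5
```

Request:
step_hand(
  deltas=[
    [[0.01,0,0,-0.05,0,0,0],[0.01,0,0,-0.15,0,0,0],[0.01,0,0,-0.25,0,0,0],[0.01,0,0,-0.35,0,0,0],[0.01,0,0,-0.45,0,0,0],[0.01,0,0,-0.55,0,0,0],[0.01,0,0,-0.625,0,0,0],[0.01,0,0,-0.625,0,0,0]],
  ],
)

```text
t: 24.13
tool_pos: [0.4632, 0.0064, 0.2665]
tool_rot: [1.714, 2.615, 0.011]
contact_force: [0.6, 0.1, 0.7]
opening: 0.0168
grip_force: 58.7
```

```bash
python3 -c "
from h import *
to(.6655,-.0185,.25)"
```

```text
delta [-0.1034  0.1753  0.0198] q [-0.147 -0.381  1.939  0.     1.567 -0.557] F [0.6 0.1 0.7] 0.01680315754699553 58.706225752830505 yaxis [0.917 0.399 0.014] 24.1333
```

Scaled: 0.175 m / 0.4 = 0.4375, -0.1034 m / 0.4 = -0.2585.

Request:
step_hand(
  deltas=[
    [[0.01,-0.05,0.075,0,0,0,0],[0.01,-0.1,0.15,0,0,0,0],[0.01,-0.15,0.225,0,0,0,0],[0.01,-0.2,0.3,0,0,0,0],[0.01,-0.225,0.375,0,0,0,0],[0.01,-0.2585,0.4375,0.025,0,0,0],[0.01,-0.2585,0.4375,0.05,0,0,0],[0.01,-0.2585,0.4375,0.05,0,0,0],[0.01,-0.2585,0.4375,0.05,0,0,0]],
  ],
)

```text
t: 24.88
tool_pos: [0.6603, -0.018, 0.2352]
tool_rot: [-1.721, -2.625, 0.002]
contact_force: [0.7, -0.3, 0.3]
opening: 0.0173
grip_force: 58.8
```

```bash
python3 -c "
from h import *
to(.6655,-.0185,.203)"
```

```text
delta [-0.0026  0.0046  0.0322] q [-0.14   0.135  1.519  0.     1.491 -0.55 ] F [ 0.7 -0.3  0.3] 0.01730896999761569 58.77918899059296 yaxis [ 0.917  0.399 -0.002] 24.8833
```

Request:
step_hand(
  deltas=[
    [[0.01,-0.0065,0.0115,0.0375,0,0,0],[0.01,-0.0065,0.0115,0.075,0,0,0],[0.01,-0.0065,0.0115,0.08,0,0,0],[0.01,-0.0065,0.0115,0.08,0,0,0],[0.01,-0.0065,0.0115,0.08,0,0,0]],
  ],
)

```text
t: 25.3
tool_pos: [0.666, -0.0187, 0.2037]
tool_rot: [-1.722, -2.626, 0.001]
contact_force: [-0.1, 0.8, 0.4]
opening: 0.0174
grip_force: 58.8
```

```bash
python3 -c "
from h import *
snap('wrist','w9.png')
to(.6655,-.0185,.203)"
```

```text
delta [ 0.0006 -0.0008  0.0016] q [-0.14   0.166  1.536 -0.     1.439 -0.55 ] F [0.3 0.  0. ] 0.016703082153529218 58.78035843372345 yaxis [0.917 0.399 0.   ] 25.35
```

Request:
step_hand(
  deltas=[
    [[0.06,0,0,0,0,0,0],[0.06,0,0,0,0,0,0],[0.06,0,0,0,0,0,0],[0.06,0,0,0,0,0,0],[0.06,0,0,-0.075,0,0,0],[0.06,0,0,-0.15,0,0,0],[0.06,0,0,-0.15,0,0,0]],
  ],
)

```text
t: 25.93
tool_pos: [0.6695, -0.0191, 0.2723]
tool_rot: [1.717, 2.618, 0.008]
contact_force: [1.2, 0.6, 1.9]
opening: 0.0597
grip_force: 0.0
```

```bash
python3 -c "
from h import *
snap('wrist','w10.png')
a=cv2.imread('pics/w9.png');b=cv2.imread('pics/w10.png')
cv2.imwrite('pics/c10.png',np.hstack([a[120:400,180:460],b[120:400,180:460]]))
to(.4557,.0357,.25)"
```

```text
delta [ 0.1352 -0.1738  0.0178] q [-0.14   0.13   1.467 -0.     1.536 -0.55 ] F [-0.1 -0.2  0.5] 0.05982052305704949 0.0 yaxis [0.917 0.399 0.008] 25.9833
```

View pics/c10.png

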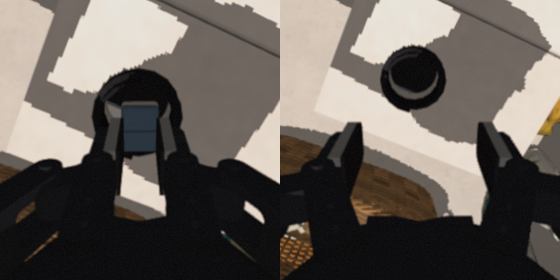

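Scaled: -0.173 m / 0.4 = -0.4325, -0.02 m / 0.4 = -0.05, -0.82 rad / 3.1416 = -0.261.

Request:
step_hand(
  deltas=[
    [[0.06,0.0625,-0.0875,-0.05,0,0,-0.0318],[0.06,0.125,-0.175,-0.05,0,0,-0.0637],[0.06,0.1875,-0.25,0,0,0,-0.0955],[0.06,0.25,-0.3375,0,0,0,-0.1273],[0.06,0.3,-0.425,0,0,0,-0.1592],[0.06,0.3375,-0.4325,0.045,0,0,-0.191],[0.06,0.3375,-0.4325,0.045,0,0,-0.2228],[0.06,0.3375,-0.4325,0.045,0,0,-0.261],[0.06,0.3375,-0.4325,0.045,0,0,-0.261],[0.06,0.3375,-0.4325,0.045,0,0,-0.261]],
  ],
)

```text
t: 26.82
tool_pos: [0.4539, 0.0361, 0.2457]
tool_rot: [-0.537, -3.095, 0.0]
contact_force: [0.2, -0.0, -0.3]
opening: 0.0602
grip_force: 0.0
```

```bash
python3 -c "
from h import *
snap('wrist','w11.png')
tabs('w11.png')
to(.4557,.0357,.05)"
```

```text
[0.4503 0.1124] rect [0.4503 0.1123] size [17.9 23.5] long deg 1.4 255 [374. 148.]
[0.4554 0.0368] rect [0.4556 0.0368] size [17.9 24.2] long deg 169.3 241 [320. 171.]
[ 0.4316 -0.1049] rect [ 0.4318 -0.1049] size [18.6 24.1] long deg 28.8 232 [216. 190.]
delta [-0.0017  0.0002  0.1959] q [-0.084 -0.38   1.972  0.     1.55  -1.312] F [ 0.2  0.6 -1.2] 0.059992321575023974 0.0 yaxis [ 0.337  0.942 -0.   ] 26.8667
```

Scaled: 0.195 m / 0.4 = 0.4875, 0.16 m / 0.4 = 0.4, -0.15 rad / 3.1416 = -0.0477.

Request:
step_hand(
  deltas=[
    [[0.036,-0.0025,0.0025,0.1,0,0,-0.0477],[0.036,-0.0025,0.0025,0.2,0,0,-0.0477],[0.036,-0.0025,0.0025,0.3,0,0,-0.0477],[0.036,-0.0025,0.0025,0.4,0,0,-0.0477],[0.036,-0.0025,0.0025,0.4875,0,0,-0.0477],[0.036,-0.0025,0.0025,0.4875,0,0,-0.0477],[0.036,-0.0025,0.0025,0.4875,0,0,-0.0477],[0.036,-0.0025,0.0025,0.4875,0,0,-0.0477]],
  ],
)

```text
t: 27.53
tool_pos: [0.4571, 0.0365, 0.0533]
tool_rot: [0.301, 3.124, 0.0]
contact_force: [0.4, -1.3, 0.2]
opening: 0.036
grip_force: 0.0
```

```bash
python3 -c "
from h import *
to(.4555,.0368,.0075)"
```

```text
delta [ 0.0018 -0.      0.0458] q [-0.083 -0.172  2.142  0.     1.169 -1.462] F [ 0.4 -1.3  0.2] 0.036003168371372365 0.0 yaxis [0.191 0.982 0.   ] 27.5333
```

Scaled: 0.045 m / 0.4 = 0.1125, 0.04 m / 0.4 = 0.1.

Request:
step_hand(
  deltas=[
    [[0.036,0.0025,0,0.05,0,0,0],[0.036,0.0025,0,0.1,0,0,0],[0.036,0.0025,0,0.1125,0,0,0],[0.036,0.0025,0,0.1125,0,0,0],[0.01,0.0025,0,0.1125,0,0,0],[0.01,0.0025,0,0.1125,0,0,0],[0.01,0.0025,0,0.1125,0,0,0],[0.01,0.0025,0,0.1125,0,0,0],[0.01,0.0025,0,0.1125,0,0,0],[0.01,0.0025,0,0.1125,0,0,0]],
  ],
  clamp_n=60,
)

```text
t: 28.37
tool_pos: [0.4565, 0.0368, 0.0088]
tool_rot: [0.299, 3.123, 0.0]
contact_force: [-0.6, -0.8, 6.7]
opening: 0.0168
grip_force: 58.7
```

Request:
step_hand(
  deltas=[
    [[0.01,0,0,-0.05,0,0,0],[0.01,0,0,-0.15,0,0,0],[0.01,0,0,-0.25,0,0,0],[0.01,0,0,-0.35,0,0,0],[0.01,0,0,-0.45,0,0,0],[0.01,0,0,-0.55,0,0,0],[0.01,0,0,-0.6,0,0,0],[0.01,0,0,-0.6,0,0,0]],
  ],
)

```text
t: 29.03
tool_pos: [0.4576, 0.0367, 0.2546]
tool_rot: [0.298, 3.113, 0.0]
contact_force: [0.5, -0.3, -0.4]
opening: 0.0169
grip_force: 58.7
```

```bash
python3 -c "
from h import *
to(.6655,-.0185,.25)"
```

```text
delta [-0.2145 -0.0148  0.0075] q [-0.082 -0.385  1.962 -0.     1.551 -1.462] F [ 0.5 -0.3 -0.4] 0.016904625738865385 58.7069034576416 yaxis [0.19  0.982 0.002] 29.0333
```

Scaled: -0.213 m / 0.4 = -0.5325, -0.175 m / 0.4 = -0.4375.

Request:
step_hand(
  deltas=[
    [[0.01,-0.0875,-0.0075,0,0,0,0],[0.01,-0.175,-0.015,0,0,0,0],[0.01,-0.2625,-0.0225,0,0,0,0],[0.01,-0.35,-0.03,0,0,0,0],[0.01,-0.4375,-0.0375,0,0,0,0],[0.01,-0.5325,-0.0375,0,0,0,0],[0.01,-0.5325,-0.0375,0.05,0,0,0],[0.01,-0.5325,-0.0375,0.05,0,0,0],[0.01,-0.5325,-0.0375,0.05,0,0,0]],
  ],
)

```text
t: 29.78
tool_pos: [0.6593, -0.018, 0.2237]
tool_rot: [-0.299, -3.122, -0.0]
contact_force: [-1.2, 0.1, 0.4]
opening: 0.0173
grip_force: 58.7
```

```bash
python3 -c "
from h import *
to(.6655,-.0185,.203)"
```

```text
delta [-0.0063  0.0007  0.0206] q [-0.14   0.141  1.532  0.     1.474 -1.52 ] F [-1.2  0.1  0.4] 0.017336258691052965 58.70599150657654 yaxis [ 0.19   0.982 -0.   ] 29.7833
```

Scaled: 0.02 m / 0.4 = 0.05, -0.0055 m / 0.4 = -0.0138.

Request:
step_hand(
  deltas=[
    [[0.01,-0.0138,0.0013,0.0375,0,0,0],[0.01,-0.0138,0.0013,0.05,0,0,0],[0.01,-0.0138,0.0013,0.05,0,0,0],[0.01,-0.0138,0.0013,0.05,0,0,0]],
  ],
)

```text
t: 30.12
tool_pos: [0.6655, -0.0185, 0.206]
tool_rot: [-0.299, -3.127, -0.0]
contact_force: [0.5, -0.4, -0.3]
opening: 0.017
grip_force: 58.7
```

```bash
python3 -c "
from h import *
to(.6655,-.0185,.203)"
```

```text
delta [-0.0001 -0.      0.003 ] q [-0.139  0.163  1.537  0.     1.443 -1.52 ] F [ 0.5 -0.4 -0.3] 0.017043766894906658 58.70642423629761 yaxis [ 0.189  0.982 -0.   ] 30.1167
```

Request:
step_hand(
  deltas=[
    [[0.06,0,0,0,0,0,0],[0.06,0,0,0,0,0,0],[0.06,0,0,0,0,0,0],[0.06,0,0,0,0,0,0],[0.06,0,0,-0.075,0,0,0],[0.06,0,0,-0.15,0,0,0],[0.06,0,0,-0.15,0,0,0]],
  ],
)

```text
t: 30.7
tool_pos: [0.669, -0.0192, 0.2744]
tool_rot: [0.298, 3.116, -0.001]
contact_force: [1.5, -0.6, 1.1]
opening: 0.0599
grip_force: 0.0
```

```bash
python3 -c "
from h import *
snap('wrist','w12.png')
tabs('w12.png',region=(.3,.85,-.2,.2))
to(.4316,-.1049,.25)"
```

```text
delta [ 0.2164 -0.1292  0.0199] q [-0.14   0.128  1.466 -0.     1.539 -1.52 ] F [-0.5 -0.3 -0.7] 0.06023659401538411 0.0 yaxis [0.19  0.982 0.   ] 30.75
```

Scaled: 0.215 m / 0.4 = 0.5375, 0.18 m / 0.4 = 0.45, -0.69 rad / 3.1416 = -0.2196.

Request:
step_hand(
  deltas=[
    [[0.06,0.075,-0.05,-0.025,0,0,-0.0318],[0.06,0.15,-0.1,-0.025,0,0,-0.0637],[0.06,0.225,-0.15,0,0,0,-0.0955],[0.06,0.3,-0.2,0,0,0,-0.1273],[0.06,0.375,-0.25,0,0,0,-0.1592],[0.06,0.45,-0.3,0.0375,0,0,-0.191],[0.06,0.5375,-0.3225,0.05,0,0,-0.2196],[0.06,0.5375,-0.3225,0.05,0,0,-0.2196],[0.06,0.5375,-0.3225,0.05,0,0,-0.2196]],
  ],
)

```text
t: 31.5
tool_pos: [0.4287, -0.1045, 0.2446]
tool_rot: [0.773, -3.044, -0.001]
contact_force: [-0.1, -1.0, 0.7]
opening: 0.0597
grip_force: 0.0
```

```bash
python3 -c "
from h import *
snap('wrist','w13.png')
tabs('w13.png')
to(.4316,-.1049,.05)"
```

```text
[ 0.432  -0.1066] rect [ 0.4322 -0.1065] size [17.3 22.8] long deg 28.5 245 [318. 172.]
[0.4507 0.1111] rect [0.4509 0.111 ] size [19.7 23.4] long deg 1.5 194 [443. 254.]
delta [-0.0011 -0.0008  0.1958] q [-0.407 -0.416  1.999  0.     1.559 -2.476] F [ 0.3 -0.4  0.7] 0.05961784883191261 0.0 yaxis [-0.478  0.879 -0.   ] 31.55
```

Scaled: 0.195 m / 0.4 = 0.4875, -0.001 m / 0.4 = -0.0025.

Request:
step_hand(
  deltas=[
    [[0.036,0,-0.0025,0.1,0,0,0],[0.036,0,-0.0025,0.2,0,0,0],[0.036,0,-0.0025,0.3,0,0,0],[0.036,0,-0.0025,0.4,0,0,0],[0.036,0,-0.0025,0.4875,0,0,0],[0.036,0,-0.0025,0.4875,0,0,0],[0.036,0,-0.0025,0.4875,0,0,0],[0.036,0,-0.0025,0.4875,0,0,0]],
  ],
)

```text
t: 32.22
tool_pos: [0.4334, -0.1061, 0.0535]
tool_rot: [-0.776, 3.042, -0.003]
contact_force: [0.3, 0.2, 0.5]
opening: 0.0359
grip_force: 0.0
```

```bash
python3 -c "
from h import *
to(.432,-.106,.0075)"
```

```text
delta [0.0012 0.0009 0.046 ] q [-0.407 -0.207  2.171  0.     1.174 -2.478] F [0.3 0.2 0.5] 0.03592150623773915 0.0 yaxis [-0.479  0.878 -0.003] 32.2167
```

Scaled: 0.045 m / 0.4 = 0.1125, 0.04 m / 0.4 = 0.1.

Request:
step_hand(
  deltas=[
    [[0.036,0,0,0.05,0,0,0],[0.036,0,0,0.1,0,0,0],[0.036,0,0,0.1125,0,0,0],[0.036,0,0,0.1125,0,0,0],[0.01,0,0,0.1125,0,0,0],[0.01,0,0,0.1125,0,0,0],[0.01,0,0,0.1125,0,0,0],[0.01,0,0,0.1125,0,0,0],[0.01,0,0,0.1125,0,0,0],[0.01,0,0,0.1125,0,0,0]],
  ],
  clamp_n=60,
)

```text
t: 33.05
tool_pos: [0.4331, -0.1064, 0.0088]
tool_rot: [-0.775, 3.041, -0.004]
contact_force: [-1.5, 1.1, 6.7]
opening: 0.0172
grip_force: 58.7
```

Request:
step_hand(
  deltas=[
    [[0.01,0,0,-0.05,0,0,0],[0.01,0,0,-0.15,0,0,0],[0.01,0,0,-0.25,0,0,0],[0.01,0,0,-0.35,0,0,0],[0.01,0,0,-0.45,0,0,0],[0.01,0,0,-0.55,0,0,0],[0.01,0,0,-0.6,0,0,0],[0.01,0,0,-0.6,0,0,0]],
  ],
)

```text
t: 33.72
tool_pos: [0.434, -0.1067, 0.2545]
tool_rot: [-0.773, 3.034, -0.013]
contact_force: [-0.5, -0.5, -0.4]
opening: 0.0172
grip_force: 58.7
```

```bash
python3 -c "
from h import *
to(.6655,-.0185,.25)"
```

```text
delta [-0.2454 -0.0333  0.0069] q [-0.408 -0.419  1.986 -0.     1.56  -2.478] F [-0.5 -0.5 -0.4] 0.017228814920702943 58.71370196342468 yaxis [-0.479  0.878 -0.011] 33.7167
```

Scaled: -0.245 m / 0.4 = -0.6125, -0.21 m / 0.4 = -0.525.

Request:
step_hand(
  deltas=[
    [[0.01,-0.0875,-0.0125,0,0,0,0],[0.01,-0.175,-0.025,0,0,0,0],[0.01,-0.2625,-0.0375,0,0,0,0],[0.01,-0.35,-0.05,0,0,0,0],[0.01,-0.4375,-0.0625,0,0,0,0],[0.01,-0.525,-0.075,0,0,0,0],[0.01,-0.6125,-0.085,0.025,0,0,0],[0.01,-0.6125,-0.085,0.05,0,0,0],[0.01,-0.6125,-0.085,0.05,0,0,0],[0.01,-0.6125,-0.085,0.05,0,0,0]],
  ],
)

```text
t: 34.55
tool_pos: [0.6613, -0.018, 0.2245]
tool_rot: [0.775, -3.041, -0.002]
contact_force: [-0.8, -0.5, -0.1]
opening: 0.0168
grip_force: 58.7
```

```bash
python3 -c "
from h import *
to(.6655,-.0185,.205)"
```

```text
delta [-0.0035 -0.0024  0.0195] q [-0.14   0.144  1.527 -0.     1.474 -2.21 ] F [-0.8 -0.5 -0.1] 0.016771727038626876 58.71594250202179 yaxis [-0.479  0.878  0.002] 34.55
```

Scaled: 0.019 m / 0.4 = 0.0475, 0.015 m / 0.4 = 0.0375.

Request:
step_hand(
  deltas=[
    [[0.01,-0.0075,-0.005,0.0375,0,0,0],[0.01,-0.0075,-0.005,0.0475,0,0,0],[0.01,-0.0075,-0.005,0.0475,0,0,0],[0.01,-0.0075,-0.005,0.0475,0,0,0]],
  ],
)

```text
t: 34.88
tool_pos: [0.6653, -0.0188, 0.207]
tool_rot: [0.775, -3.044, -0.0]
contact_force: [0.4, -0.3, -0.4]
opening: 0.0171
grip_force: 58.7
```

```bash
python3 -c "
from h import *
to(.6655,-.0185,.203)"
```

```text
delta [-0.0003  0.0001  0.004 ] q [-0.14   0.162  1.536 -0.     1.444 -2.209] F [ 0.4 -0.3 -0.4] 0.01707238308349552 58.71701538562775 yaxis [-0.478  0.878  0.   ] 34.8833
```

Request:
step_hand(
  deltas=[
    [[0.06,0,0,0,0,0,0],[0.06,0,0,0,0,0,0],[0.06,0,0,0,0,0,0],[0.06,0,0,0,0,0,0],[0.06,0,0,-0.075,0,0,0],[0.06,0,0,-0.15,0,0,0],[0.06,0,0,-0.15,0,0,0]],
  ],
)

```text
t: 35.47
tool_pos: [0.6689, -0.0187, 0.2754]
tool_rot: [-0.774, 3.034, -0.007]
contact_force: [0.1, 0.3, 2.2]
opening: 0.0599
grip_force: 0.0
```

```bash
python3 -c "
from h import *
to(.4505,.1117,.25)"
```

```text
delta [0.1295 0.2193 0.0226] q [-0.139  0.126  1.462  0.     1.542 -2.209] F [0.1 0.3 2.2] 0.059857135721985706 0.0 yaxis [-0.479  0.878 -0.007] 35.4667
```

Scaled: 0.219 m / 0.4 = 0.5475, 0.19 m / 0.4 = 0.475, 0.47 rad / 3.1416 = 0.1496.

Request:
step_hand(
  deltas=[
    [[0.06,0.05,0.075,-0.025,0,0,0.0318],[0.06,0.1,0.15,-0.025,0,0,0.0637],[0.06,0.15,0.225,0,0,0,0.0955],[0.06,0.2,0.3125,0,0,0,0.1273],[0.06,0.25,0.4,0,0,0,0.1496],[0.06,0.3,0.475,0.0375,0,0,0.1496],[0.06,0.3225,0.5475,0.05,0,0,0.1496],[0.06,0.3225,0.5475,0.05,0,0,0.1496],[0.06,0.3225,0.5475,0.05,0,0,0.1496]],
  ],
)

```text
t: 36.22
tool_pos: [0.4473, 0.1128, 0.2474]
tool_rot: [-0.049, 3.14, -0.0]
contact_force: [-0.9, -1.4, 0.7]
opening: 0.0599
grip_force: 0.0
```

```bash
python3 -c "
from h import *
snap('wrist','w14.png')
tabs('w14.png')
to(.4505,.1117,.05)"
```

```text
[0.4506 0.1129] rect [0.4507 0.1129] size [16.1 22.9] long deg 1.8 233 [320. 172.]
delta [-0.0019 -0.0006  0.1979] q [ 0.084 -0.365  1.957 -0.     1.547 -1.517] F [ 0.9 -0.8  0.2] 0.06017320850644022 0.0 yaxis [-0.03  1.   -0.  ] 36.2667
```

Scaled: 0.195 m / 0.4 = 0.4875, 0.16 m / 0.4 = 0.4.

Request:
step_hand(
  deltas=[
    [[0.036,0,0,0.1,0,0,0],[0.036,0,0,0.2,0,0,0],[0.036,0,0,0.3,0,0,0],[0.036,0,0,0.4,0,0,0],[0.036,0,0,0.4875,0,0,0],[0.036,0,0,0.4875,0,0,0],[0.036,0,0,0.4875,0,0,0],[0.036,0,0,0.4875,0,0,0]],
  ],
)

```text
t: 36.93
tool_pos: [0.4504, 0.1118, 0.0546]
tool_rot: [-0.045, 3.138, 0.0]
contact_force: [-0.0, 0.2, 0.4]
opening: 0.0359
grip_force: 0.0
```

```bash
python3 -c "
from h import *
to(.4507,.1125,.0075)"
```

```text
delta [-0.0002  0.0007  0.0471] q [ 0.083 -0.16   2.129 -0.     1.169 -1.516] F [-0.   0.2  0.4] 0.03591154799307033 0.0 yaxis [-0.028  1.     0.   ] 36.9333
```

Scaled: 0.046 m / 0.4 = 0.115, 0.04 m / 0.4 = 0.1.

Request:
step_hand(
  deltas=[
    [[0.036,-0.0025,0,0.05,0,0,0],[0.036,-0.0025,0,0.1,0,0,0],[0.036,-0.0025,0,0.115,0,0,0],[0.036,-0.0025,0,0.115,0,0,0],[0.01,-0.0025,0,0.115,0,0,0],[0.01,-0.0025,0,0.115,0,0,0],[0.01,-0.0025,0,0.115,0,0,0],[0.01,-0.0025,0,0.115,0,0,0],[0.01,-0.0025,0,0.115,0,0,0],[0.01,-0.0025,0,0.115,0,0,0]],
  ],
  clamp_n=60,
)

```text
t: 37.77
tool_pos: [0.4511, 0.1123, 0.0087]
tool_rot: [-0.046, 3.137, 0.0]
contact_force: [-1.2, -0.3, 7.0]
opening: 0.0172
grip_force: 59.0
```

Request:
step_hand(
  deltas=[
    [[0.01,0,0,-0.05,0,0,0],[0.01,0,0,-0.15,0,0,0],[0.01,0,0,-0.25,0,0,0],[0.01,0,0,-0.35,0,0,0],[0.01,0,0,-0.45,0,0,0],[0.01,0,0,-0.55,0,0,0],[0.01,0,0,-0.6,0,0,0],[0.01,0,0,-0.6,0,0,0]],
  ],
)

```text
t: 38.43
tool_pos: [0.4521, 0.1125, 0.2545]
tool_rot: [-0.046, 3.128, 0.002]
contact_force: [-0.1, 1.0, -0.1]
opening: 0.0168
grip_force: 58.7
```

```bash
python3 -c "
from h import *
to(.6655,-.0185,.25)"
```

```text
delta [-0.2094 -0.1372  0.0072] q [ 0.084 -0.366  1.948  0.     1.546 -1.516] F [-0.1  1.  -0.1] 0.01679792765819478 58.69853496551514 yaxis [-0.029  1.     0.001] 38.4333
```

Scaled: -0.2094 m / 0.4 = -0.5235, -0.18 m / 0.4 = -0.45.

Request:
step_hand(
  deltas=[
    [[0.01,-0.075,-0.05,0,0,0,0],[0.01,-0.15,-0.1,0,0,0,0],[0.01,-0.225,-0.15,0,0,0,0],[0.01,-0.3,-0.2,0,0,0,0],[0.01,-0.375,-0.25,0,0,0,0],[0.01,-0.45,-0.3,0,0,0,0],[0.01,-0.5235,-0.3425,0.025,0,0,0],[0.01,-0.5235,-0.3425,0.05,0,0,0],[0.01,-0.5235,-0.3425,0.05,0,0,0],[0.01,-0.5235,-0.3425,0.05,0,0,0]],
  ],
)

```text
t: 39.27
tool_pos: [0.6611, -0.0184, 0.2244]
tool_rot: [0.046, -3.138, -0.001]
contact_force: [-0.3, 0.9, -0.4]
opening: 0.0172
grip_force: 58.7
```

```bash
python3 -c "
from h import *
to(.6655,-.0185,.205)"
```

```text
delta [-0.0044 -0.0003  0.0194] q [-0.14   0.143  1.527  0.     1.474 -1.74 ] F [-0.3  0.9 -0.4] 0.017238918495436673 58.72604012489319 yaxis [-0.029  1.     0.001] 39.2667
```

Scaled: 0.019 m / 0.4 = 0.0475, 0.015 m / 0.4 = 0.0375.

Request:
step_hand(
  deltas=[
    [[0.01,-0.0088,0,0.0375,0,0,0],[0.01,-0.0088,0,0.0475,0,0,0],[0.01,-0.0088,0,0.0475,0,0,0],[0.01,-0.0088,0,0.0475,0,0,0]],
  ],
)

```text
t: 39.6
tool_pos: [0.665, -0.018, 0.2069]
tool_rot: [0.047, -3.141, -0.0]
contact_force: [0.6, 0.3, -0.5]
opening: 0.0169
grip_force: 58.7
```

Request:
step_hand(
  deltas=[
    [[0.06,0,0,0,0,0,0],[0.06,0,0,0,0,0,0],[0.06,0,0,0,0,0,0],[0.06,0,0,0,0,0,0],[0.06,0,0,-0.075,0,0,0],[0.06,0,0,-0.15,0,0,0],[0.06,0,0,-0.25,0,0,0],[0.06,0,0,-0.25,0,0,0],[0.06,0,0,-0.25,0,0,0]],
  ],
)

```text
t: 40.35
tool_pos: [0.6675, -0.0189, 0.3123]
tool_rot: [-0.046, 3.133, -0.002]
contact_force: [-0.2, 0.0, 0.5]
opening: 0.0594
grip_force: 0.0
```

```bash
python3 -c "
from h import *
to(.65,.117,.31)"
```

```text
delta [0.0135 0.1363 0.002 ] q [-0.14   0.113  1.416  0.     1.605 -1.74 ] F [-0.2  0.   0.5] 0.059441131004835814 0.0 yaxis [-0.029  1.    -0.001] 40.35
```

Scaled: 0.136 m / 0.4 = 0.34, 0.12 m / 0.4 = 0.3, -1.07 rad / 3.1416 = -0.3406.

```bash
cat >> h.py <<'E'
def dial(f):
    im=cv2.imread('pics/'+f); g=im.min(2)
    u0,v0=np.array(proj('wrist',(.6785,.1167,.198),f)); print('ctr',u0,v0)
    pts=[]
    for v in range(int(v0)-45,int(v0)+45):
        for u in range(int(u0)-45,int(u0)+45):
            if 0<=u<640 and 0<=v<400 and g[v,u]>95:
                X=onz('wrist',(u,v),.198,f)-np.array([.6785,.1167,.198]);r=np.hypot(X[0],X[1])
                if r<.026: pts.append(X[:2])
    pts=np.array(pts); print(len(pts)); 
    if len(pts):
        m=pts.mean(0); print('mean',m,'r',np.hypot(*m),'ang',np.arctan2(m[0],m[1]))
        w,V=np.linalg.eigh(np.cov(pts.T)); d=V[:,1]*np.sign(V[:,1]@m); print('axis ang',np.arctan2(*d),np.sqrt(w))
E
python3 -c "
from h import *
dial('w2.png')"
```

```text
ctr 334.1864235686488 42.784398303243904
107
mean [0.00608665 0.01213415] r 0.013575154558079738 ang 0.46493763697757684
axis ang 1.5635512199060917 [0.00604769 0.00795068]
```

Request:
step_hand(
  deltas=[
    [[0.05,0.025,0.075,0,0,0,-0.0382],[0.05,0.0325,0.15,0,0,0,-0.0764],[0.05,0.0325,0.225,0,0,0,-0.1146],[0.05,0.0325,0.3,0,0,0,-0.1528],[0.05,0.0325,0.34,0,0,0,-0.191],[0.05,0.0325,0.34,0,0,0,-0.2292],[0.05,0.0325,0.34,0,0,0,-0.2674],[0.05,0.0325,0.34,0,0,0,-0.3056],[0.05,0.0325,0.34,0,0,0,-0.3406],[0.05,0.0325,0.34,0,0,0,-0.3406],[0.05,0.0325,0.34,0,0,0,-0.3406]],
  ],
)

```text
t: 41.27
tool_pos: [0.6484, 0.1169, 0.3058]
tool_rot: [1.636, -2.68, -0.001]
contact_force: [-0.6, -0.2, -1.0]
opening: 0.0501
grip_force: 0.0
```

```bash
python3 -c "
from h import *
snap('wrist','w15.png');dial('w15.png')
tabs('w15.png',region=(.3,.9,-.3,.3))
to(.6785,.1167,.23)"
```

```text
ctr 291.2338067795721 211.98570710941343
0
[ 0.8917 -0.2277] rect [ 0.895  -0.2322] size [16.9 59.5] long deg 107.7 287 [54. 28.]
delta [-0.0136 -0.0269  0.0761] q [ 0.066  0.1    1.44   0.     1.604 -2.602] F [0.4 0.3 0.7] 0.04978775373858706 0.0 yaxis [-0.89   0.457  0.001] 41.3167
```

```bash
sed -i 's/def dial(f):/def dial(f,th=95,rm=.021):/; s/>95:/>th:/; s/r<.026/r<rm/' h.py; python3 -c "
from h import *
g=cv2.imread('pics/w15.png').min(2)[185:240,265:320];print(np.percentile(g,[5,50,90,95,99,100]))
dial('w15.png',60);dial('w15.png',45);dial('w2.png',95)"
```

```text
[  7.   12.   30.   67.8 101.  104. ]
ctr 291.2338067795721 211.98570710941343Traceback (most recent call last):
  File "<string>", line 4, in <module>
    dial('w15.png',60);dial('w15.png',45);dial('w2.png',95)
    ~~~~^^^^^^^^^^^^^^
  File "h.py", line 55, in dial
    X=onz('wrist',(u,v),.198,f)-np.array([.6785,.1167,.198]);r=np.hypot(X[0],X[1])
      ~~~^^^^^^^^^^^^^^^^^^^^^^
  File "h.py", line 18, in onz
    o,d=ray(n,uv,f); return o+d*(z-o[2])/d[2]
        ~~~^^^^^^^^
  File "h.py", line 12, in ray
    p,T=camT(n,f)
        ~~~~^^^^^
  File "h.py", line 9, in camT
    p=vision.camera_params(n)
ValueError: time passes only in moves, steps and waits
```

```bash
sed -i 's/    p=vision.camera_params(n)/    p=cp(n)/' h.py; sed -i '1i import functools' h.py; cat >> h.py <<'E'
cp=functools.lru_cache(lambda n: vision.camera_params(n))
E
python3 -c "
from h import *
dial('w15.png',60);dial('w15.png',45);dial('w2.png',95)"
```

```text
ctr 291.2338067795721 211.98570710941343
44
mean [0.00543066 0.01214837] r 0.013306951267785435 ang 0.42037990730369845
axis ang 0.6155805618983243 [0.00372362 0.00533788]
ctr 291.2338067795721 211.98570710941343
61
mean [0.00542168 0.01095864] r 0.012226466084187756 ang 0.45943085266536904
axis ang 0.7138109884767049 [0.00419545 0.0053755 ]
ctr 334.83630506692487 44.00253035001961
76
mean [0.00188511 0.01183385] r 0.011983052046611504 ang 0.15797101720276643
axis ang 0.5216186712813972 [0.00096904 0.00506695]
```

Scaled: 0.08 m / 0.4 = 0.2, -0.0136 m / 0.4 = -0.034.

Request:
step_hand(
  deltas=[
    [[0.04,-0.034,-0.0663,0.075,0,0,0],[0.04,-0.034,-0.0663,0.15,0,0,0],[0.04,-0.034,-0.0663,0.2,0,0,0],[0.04,-0.034,-0.0663,0.2,0,0,0],[0.04,-0.034,-0.0663,0.2,0,0,0]],
  ],
)

```text
t: 41.73
tool_pos: [0.6777, 0.1169, 0.2253]
tool_rot: [1.637, -2.677, -0.003]
contact_force: [-0.0, 0.6, 0.5]
opening: 0.0399
grip_force: 0.0
```

```bash
python3 -c "
from h import *
to(.6785,.1167,.192)"
```

```text
delta [-0.0003 -0.0009  0.0333] q [ 0.063  0.203  1.459  0.     1.483 -2.606] F [-0.   0.6  0.5] 0.039938750293852895 0.0 yaxis [-0.89   0.456  0.003] 41.7333
```

Scaled: 0.033 m / 0.4 = 0.0825, 0.02 m / 0.4 = 0.05.

Request:
step_hand(
  deltas=[
    [[0.04,0,-0.0013,0.05,0,0,0],[0.04,0,-0.0013,0.0825,0,0,0],[0.04,0,-0.0013,0.0825,0,0,0],[0.04,0,-0.0013,0.0825,0,0,0],[0.004,0,-0.0013,0.0825,0,0,0],[0.004,0,-0.0013,0.0825,0,0,0],[0.004,0,-0.0013,0.0825,0,0,0],[0.004,0,-0.0013,0.0825,0,0,0],[0.004,0,-0.0013,0.0825,0,0,0],[0.004,0,-0.0013,0.0825,0,0,0]],
  ],
  clamp_n=30,
)

```text
t: 42.57
tool_pos: [0.6764, 0.1187, 0.1961]
tool_rot: [1.64, -2.675, -0.009]
contact_force: [-12.3, 3.7, 7.2]
opening: 0.0103
grip_force: 29.2
```

```bash
python3 -c "
from h import *
to(.6785,.1167,.192);print(ctrl.get_obs()['wrist_torque'])"
```

```text
delta [ 0.0008 -0.0028  0.0041] q [ 0.064  0.221  1.487  0.003  1.44  -2.607] F [-12.3   3.7   7.2] 0.01026137938595713 29.23083955189213 yaxis [-0.891  0.453  0.007] 42.5667
[ 0.6334447   2.15878852 -0.06886431]
```

Scaled: -0.003 m / 0.4 = -0.0075, 0.002 m / 0.4 = 0.005, 1.94 rad / 3.1416 = 0.6175.

Request:
step_hand(
  deltas=[
    [[0.004,0,0.005,-0.0075,0,0,0],[0.004,0,0.005,-0.0075,0,0,0.0382],[0.004,0,0.005,-0.0075,0,0,0.0764],[0.004,0,0.005,-0.0075,0,0,0.1146],[0.004,0,0.005,-0.0075,0,0,0.1528],[0.004,0,0.005,-0.0075,0,0,0.191],[0.004,0,0.005,-0.0075,0,0,0.2292],[0.004,0,0.005,-0.0075,0,0,0.2674],[0.004,0,0.005,-0.0075,0,0,0.3056],[0.004,0,0.005,-0.0075,0,0,0.3438],[0.004,0,0.005,-0.0075,0,0,0.382],[0.004,0,0.005,-0.0075,0,0,0.4202],[0.004,0,0.005,-0.0075,0,0,0.4584],[0.004,0,0.005,-0.0075,0,0,0.4966],[0.004,0,0.005,-0.0075,0,0,0.5348],[0.004,0,0.005,-0.0075,0,0,0.573],[0.004,0,0.005,-0.0075,0,0,0.6112],[0.004,0,0.005,-0.0075,0,0,0.6175],[0.004,0,0.005,-0.0075,0,0,0.6175]],
  ],
)

```text
t: 44.15
tool_pos: [0.6763, 0.1171, 0.1963]
tool_rot: [-1.279, -2.867, 0.004]
contact_force: [-4.0, -2.8, -5.0]
opening: 0.0103
grip_force: 30.3
```

```bash
python3 -c "
from h import *
to(.6785,.1167,.192)"
```

```text
delta [-0.0018  0.0014  0.0043] q [ 6.400e-02  2.180e-01  1.490e+00 -1.000e-03  1.436e+00 -6.680e-01] F [-4.  -2.8 -5. ] 0.010260883285089086 30.299509023316205 yaxis [ 0.744  0.668 -0.003] 44.15
```

Scaled: -0.2 m / 0.4 = -0.5, 0.02 m / 0.4 = 0.05.

Request:
step_hand(
  deltas=[
    [[0.05,0,0,0,0,0,0],[0.05,0,0,0,0,0,0],[0.05,0,0,0,0,0,0],[0.05,0,0,0,0,0,0],[0.05,0,0,-0.075,0,0,0],[0.05,0,0,-0.15,0,0,0],[0.05,0,0,-0.25,0,0,0],[0.05,0,0,-0.35,0,0,0],[0.05,0.05,0,-0.45,0,0,0],[0.05,0.05,-0.075,-0.5,0,0,0],[0.05,0.05,-0.125,-0.5,0,0,0],[0.05,0.05,-0.125,-0.5,0,0,0],[0.05,0.05,-0.125,-0.5,0,0,0]],
  ],
)

```text
t: 45.23
tool_pos: [0.6267, 0.0992, 0.3989]
tool_rot: [1.281, 2.865, 0.003]
contact_force: [0.4, -0.9, -0.6]
opening: 0.0499
grip_force: 0.0
```

```bash
python3 -c "
from h import *
snap('wrist','w16.png');snap('scene','s16.png');u,v=proj('wrist',(.677,.117,.18),'w16.png');print(u,v)
w=cv2.imread('pics/w16.png');x,y=max(0,int(u)-50),max(0,int(v)-50)
a=cv2.resize(w[y:y+100,x:x+100],(440,440),interpolation=2)
b=cv2.resize(cv2.imread('pics/s16.png')[120:290,230:430],(350,298),interpolation=2)
o=np.zeros((440,790,3),np.uint8);o[:,:440]=a;o[:298,440:]=b;cv2.imwrite('pics/c16.png',o)
to(.6,.1,.4);tabs('w16.png',region=(.3,.9,-.3,.3))"
```

```text
356.9174124442584 187.68426793697589
delta [ 0.0182 -0.0197 -0.0036] q [ 0.04   0.031  1.365  0.     1.746 -0.69 ] F [ 0.2 -0.2 -0.3] 0.05000018942466507 0.0 yaxis [ 0.745  0.667 -0.   ] 45.3333
```

View pics/c16.png

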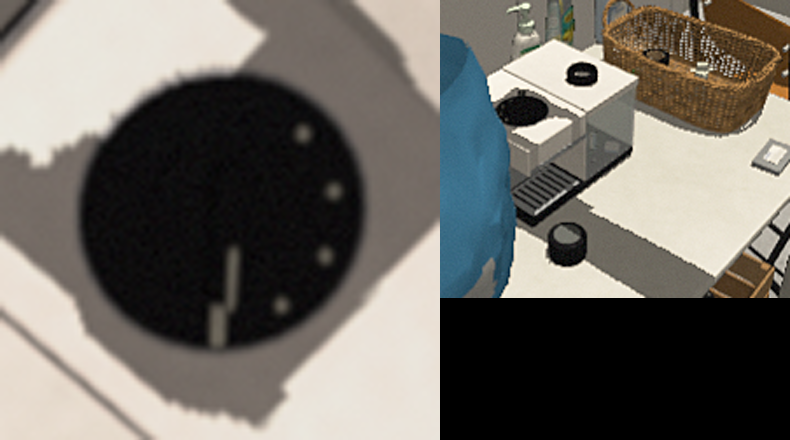

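The pointer (235,248)→(231,308) sits near the bar mark (218,305)→(218,347). The bar is lower, so parallax matters and I'll work out both angles. No tablets are left on the table, the cap stands on it, and the filter is in the tray.

```bash
python3 - <<'E'
from h import *
f='w16.png';c=lambda *a:loc(0,0,4.4,306,137,a)
P=[onz('wrist',c(*a),.198,f)[:2] for a in[(235,248),(231,308)]]
M=[onz('wrist',c(*a),.1705,f)[:2] for a in[(218,305),(218,347)]]
D=[onz('wrist',c(*a),.1705,f)[:2] for a in[(304,132),(334,191),(326,256),(281,306)]]
# circle centre from known dot angles: fit centre, radius, yaw
from scipy.optimize import least_squares
A=[0,.6,1.2,1.8,2.4,2.4];Q=D+M
def r(p):
    o=[]
    for k,(a,q) in enumerate(zip(A,Q)):
        R_=p[3] if k<4 else p[k]
        o+=list(p[:2]+R_*np.array([np.sin(a+p[2]),np.cos(a+p[2])])-q)
    return o
s=least_squares(r,[.678,.117,.02,.035,.03,.04]);p=s.x;print(p,np.abs(s.fun).max())
d=P[1]-P[0];print('line ang',np.arctan2(*d)%6.28-p[2]);
for q in P: print(np.hypot(*(q-p[:2])),np.arctan2(*(q-p[:2]))-p[2])
E
```

```text
[0.67683767 0.11721052 0.0114769  0.03444271 0.0281017  0.04178972] 0.00023883513857769767
line ang 2.42526574606028
0.002447282256997595 2.2424612567700066
0.020115748486928917 2.4031476064806734
```

```bash
python3 -c "
from station import ctrl, vision, workorder
print(workorder.finish_job())"
```

```text
the job is handed in; nothing more can be done
None
```

I handed the job in at about 45 s: the cap stands on the table, the filter is in the tray, all four tablets went into the tank, and the dial reads about 2.40–2.43 rad (mark at 2.4). The judge's result wasn't shown.

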